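# Fetch the inverter from the back of the motor bench rack

## Task

The inverter for this motor job lies in the low rack behind three stock parts. Set the bearing, the pulley and the capacitor aside upright on the black rubber mat, then draw the inverter out from under the rack's top and lay it flat in the tray, right way up. Then stand the three parts back where they stood, each in its own place. Do not drop or tip any of the four, and leave the terminal box and the carton in the rack where they are.

Things in the scene. Friction and masses are not known exactly. Their poses are not given: they have to be found in the camera images.
- inverter: Box 130 (its x) x 60 (y) x 50 mm high, 0.55 kg: aluminium fins below, grey plastic above, black keypad and knob (+6 mm) on the near end. Origin: centre of underside, on the bench. x points away from the robot into the rack; far 70 mm lie under the rack's top, near 60 mm stick out. Slides on the bench; draw it at least 80 mm along its -x before lifting. In its hole 15 mm free each side, 18 above.
- bearing: Steel ball bearing lying flat, diameter 52, bore 25, 15 mm high, 0.13 kg. Origin: centre of underside, z up. One of three parts in a row on the bench across the inverter's near end, about 78 mm apart, order varies, at least 28 mm clear of that end; gaps between neighbours as little as 12 mm, so grip them fore and aft (along the inverter's x).
- pulley: Dark steel V-belt pulley in the same row, 0.33 kg: grooved rim of diameter 60, 20 mm high, and on it a round hub of diameter 32 rising to 42 mm above the underside (grip the hub). Origin: centre of underside, z up.
- capacitor: Motor capacitor standing upright in the same row: plain aluminium can of diameter 40 (41 at the bead near its top), 62 mm high, white lid to 65 mm with two small tab terminals up to 72 mm; 0.12 kg. Origin: centre of underside, z up.
- mat: Flat black rubber mat, fixed, empty, on the robot's left or right: 280 (its x) x 140 (its y) x 4 mm high. Origin: centre of its underside, on the bench; x points away from the robot. The parts are set aside here, centres inside its edges.
- tray: Shallow open blue plastic tray, fixed, empty, on the other side than the mat: outside 210 (its x) x 150 (its y) x 25 mm high, walls and floor 4 mm thick. Origin: centre of its underside; x points away from the robot. The inverter fits in flat, most easily with its length along the tray's x.
- rack: Low grey steel rack, fixed, 312 wide, 150 mm deep: three pigeon-holes 100 mm apart (middles at y = -100, 0, 100 mm), dividers 6 mm, open to the robot, the bench is their floor. Top plate from 68 to 78 mm up; bins on it to 128 mm up, 53 mm behind its front edge. Origin: on the bench under the middle of the top's front edge; x points into the rack.
- terminal_box: Bystander in another pigeon-hole, leave alone: grey terminal box with black lid, 90 x 56 x 46 mm, 0.45 kg, sticking out of the rack about 28 mm (cable gland 38). Origin: on the bench, 12 mm nearer the robot than the middle of its underside.
- carton: Bystander in the remaining pigeon-hole, leave alone: brown cardboard carton 100 x 60 x 40 mm, 0.4 kg, sticking out of the rack about 27 mm. Origin: on the bench, 18 mm nearer the robot than the middle of its underside.
Not all that is in view belongs to the job. Several things look just like the bearing: the one meant starts farthest to the robot's right.

How it is judged (in metres and radians):
On the way, in this order (a step that is already met when the one before it is completed fails the run):
1. bearing, pulley and capacitor all stand released on the mat, the inverter still in the rack (x of bearing in the frame of mat between -0.14 and 0.14 m and y of bearing in the frame of mat between -0.07 and 0.07 m and z of bearing in the frame of mat between 0 and 0.012 m and contact force between each of bearing, pulley, capacitor and the fingers below 0.5 N and linear speed of each of bearing, pulley, capacitor below 0.03 m/s and angle between each of bearing, pulley, capacitor's own z axis and vertical below 0.15 rad and x of pulley in the frame of mat between -0.14 and 0.14 m and y of pulley in the frame of mat between -0.07 and 0.07 m and z of pulley in the frame of mat between 0 and 0.012 m and x of capacitor in the frame of mat between -0.14 and 0.14 m and y of capacitor in the frame of mat between -0.07 and 0.07 m and z of capacitor in the frame of mat between 0 and 0.012 m and distance of inverter from where it was at the start of the episode below 0.03 m), for 0.2 s.
2. the inverter lies released, flat and right way up in the tray, the three parts still on the mat (x of inverter in the frame of tray between -0.07 and 0.07 m and y of inverter in the frame of tray between -0.045 and 0.045 m and z of inverter in the frame of tray between 0 and 0.01 m and contact force between each of inverter, bearing, pulley, capacitor and the fingers below 0.5 N and linear speed of each of inverter, bearing, pulley, capacitor below 0.03 m/s and angle between each of inverter, bearing, pulley, capacitor's own z axis and vertical below 0.15 rad and x of bearing in the frame of mat between -0.14 and 0.14 m and y of bearing in the frame of mat between -0.07 and 0.07 m and z of bearing in the frame of mat between 0 and 0.012 m and x of pulley in the frame of mat between -0.14 and 0.14 m and y of pulley in the frame of mat between -0.07 and 0.07 m and z of pulley in the frame of mat between 0 and 0.012 m and x of capacitor in the frame of mat between -0.14 and 0.14 m and y of capacitor in the frame of mat between -0.07 and 0.07 m and z of capacitor in the frame of mat between 0 and 0.012 m), for 0.2 s.
At the end, for the whole second after the job is handed in: The inverter lies flat in the tray, right way up; bearing, pulley and capacitor each stand upright within 15 mm of where they stood at the start; all released and at rest; terminal box and carton within 20 mm of their start (x of inverter in the frame of tray between -0.07 and 0.07 m and y of inverter in the frame of tray between -0.045 and 0.045 m and z of inverter in the frame of tray between 0 and 0.01 m and contact force between each of inverter, bearing, pulley, capacitor and the fingers below 0.5 N and linear speed of each of inverter, bearing, pulley, capacitor below 0.03 m/s and angle between each of inverter, bearing, pulley, capacitor's own z axis and vertical below 0.15 rad and distance of each of bearing, pulley, capacitor from where it was at the start of the episode below 0.015 m and distance of each of terminal_box, carton from where it was at the start of the episode below 0.02 m); the robot touches nothing.
It fails at once if the bearing, the pulley, the capacitor or the inverter tipped over (more than 35 degrees) (angle between any of bearing, pulley, capacitor, inverter's own z axis and vertical above 0.6 rad).
It fails at once if a part or the inverter dropped (falling free of the fingers faster than 0.8 m/s, a drop of over 3 cm) ((linear speed of bearing above 0.8 m/s and contact force between bearing and the fingers below 0.1 N) or (linear speed of pulley above 0.8 m/s and contact force between pulley and the fingers below 0.1 N) or (linear speed of capacitor above 0.8 m/s and contact force between capacitor and the fingers below 0.1 N) or (linear speed of inverter above 0.8 m/s and contact force between inverter and the fingers below 0.1 N)).
It fails at once if the terminal box or the carton in the rack shoved by more than 30 mm (distance of any of terminal_box, carton from where it was at the start of the episode above 0.03 m).
It also fails if it takes over 144 s, if anything falls off the work surface, if the arm or the gripper's body presses on something with over 40 N, if the wrist force passes 120 N, or if a joint passes its speed limit or range.

## Robot

A 6-joint arm with a two-finger parallel gripper is mounted at the origin on the work surface. World frame = base frame: x ahead of the robot, y to its left, z up, the work surface at z = 0. Lengths are in m, angles in degrees, forces in N, time in s.
With the tool pointing down it reaches from about 0.4 to 0.825 m from the base axis. Payload 7 kg.
Tool frame: the origin (TCP) lies midway between the tips of the shut fingers; the grasp point (between the pads) lies 19 mm behind it; z points along the fingers, y is the line along which they close (so a half turn about z gives the same grasp; the last joint's range is limited). The gripper opens to 88 mm and grips with 3 to 60 N. Pads are 19 mm wide; open, the fingers measure 130 mm over their backs; the gripper's body (78 mm by 193 mm) begins 47 mm behind the grasp point.
Start: joints at [87.267, 20.546, 0.682, 0, -70.136, -16.507], TCP at [0.222, 0.637, 0.227] pointing down, gripper open.
Joint ranges: [-176.03, 176.03], [-82.01, 121.73], [-58.28, 71.71], [-173.87, 95.51], [-174.79, -0.11], [-173.66, 173.66]. Speed limits (degrees/s): [136.94, 136.94, 172.46, 180, 180, 180].

## Interface

Orientations are given as [roll, pitch, yaw] about the fixed x, y, z axes, in that order (R = Rz(yaw) Ry(pitch) Rx(roll)).
In Python, from plant import ctrl gives the robot as it stands. The module is installed in compiled form; this text tells all that it offers.
- The arm moves only by the tool send_rows, never from a script. Its argument "plan" is a list that holds one entry, the list of rows, each a list of 6 numbers: the shift along the tool's x, y, z in normalised numbers (1 is 100 cm), then the turn, a rotation vector about the tool's x, y, z in normalised numbers (1 is 360 degrees). A call has 1 to 8 rows; each row is the pose to reach, as a shift and turn from the pose commanded when the call began, along the tool's axes at that moment; what a row does not reach only later rows make up. A row lasts 1/12 s, in which the tool goes at most 41.7 mm and 7.16 degrees, less where a joint would pass 70% of its speed; a pose out of reach is approached as far as the arm can. A call with a gripper value outside its range is refused whole. "fingers" is the opening, from 0 (shut) to 1 (fully open), set as the call begins (left out, the last holds). The fingers move at their own pace and stop on an object; the grip force is fixed at half the most. Time passes only in rows, so rows that repeat a pose let the fingers close. It gives the time, the measured TCP pose, the force, the opening and the grip force at its end, in the units of the state.
- ctrl.get_obs(): the state, without advancing time (a new reading comes with each control period).
- ctrl.snapshot(name): name is "side" or "top" or "wrist"; returns a dict with "img" (480x640x3 uint8, red, green, blue), "K" (3x3 intrinsics, pixels), "k1" (the pictures are not rectified: a ray, as slopes to the right and down, at radius r is drawn at 1 + k1 r^2 times it, then the intrinsics apply), "pose" (4x4, takes a point from camera to world coordinates). Camera axes: x right, y down, z forward; pixel columns grow to the right and rows downward; lengths in m; the calibration is good to about 2 mm. A picture is of the moment at which its call begins. There is no depth.
- ctrl.close_job(): hands the job in; it is judged then, once.
The state is a dict: "clock": time; "joint_pos": joint angles; "qvel": joint speeds; "tau": joint torques, N m; "tool_pos": TCP position; "orientation": TCP orientation; "force": force on the tool from outside, world axes, zero at the start; "moment": the same for the moment, N m; "opening": finger opening in m; "gripper_force": force on a finger pad.
Only numpy, scipy, OpenCV 4.12 (cv2) and the standard library are available. Lean on these libraries where they do the work, as an engineer would, in place of code of your own. Each camera call takes 0.05 s, during which the arm holds its last target. There are 200 camera calls.

## Working session

There is one attempt and no reset: what is moved stays moved. The work goes in short steps, Python scripts to look and compute and a tool call to move; the robot and the scene stay as the last step left them, time stands still between calls to the robot, and variables do not carry over. Pictures are saved under pics/ and viewed, at most 16 in all, crops included, and the job is handed in when it is done.

Besides the shell and the picture viewer there is one more tool, called after "Emit:" as a command line: name --argument value ..., lists and objects as JSON in quotes. send_rows: Moves the arm, as the interface text tells. Its arguments: {"type":"object","properties":{"plan":{"type":"array","items":{"type":"array","items":{"type":"array","items":{"type":"number"}}}},"fingers":{"type":"number"}},"required":["plan"]}

```bash
mkdir -p pics; cat > h.py <<'E'
import numpy as np,cv2
from plant import ctrl
def snap(n,f=None):
    s=ctrl.snapshot(n)
    if f: cv2.imwrite('pics/'+f,s['img'][:,:,::-1])
    return s
def ray(s,u,v):
    K=s['K'];xd=np.array([(u-K[0,2])/K[0,0],(v-K[1,2])/K[1,1]]);x=xd.copy()
    for _ in range(20): x=xd/(1+s['k1']*(x@x))
    T=s['pose'];return T[:3,3],T[:3,:3]@np.array([x[0],x[1],1])
def plane(s,u,v,z):
    o,d=ray(s,u,v);return o+d*(z-o[2])/d[2]
def proj(s,p):
    T=s['pose'];c=T[:3,:3].T@(np.array(p)-T[:3,3]);x=c[:2]/c[2];x=x*(1+s['k1']*(x@x));K=s['K']
    return np.array([K[0,0]*x[0]+K[0,2],K[1,1]*x[1]+K[1,2]])
def tri(s1,p1,s2,p2):
    o1,d1=ray(s1,*p1);o2,d2=ray(s2,*p2);d1/=np.linalg.norm(d1);d2/=np.linalg.norm(d2)
    t=np.linalg.lstsq(np.c_[d1,-d2],o2-o1,rcond=None)[0]
    a,b=o1+t[0]*d1,o2+t[1]*d2;return (a+b)/2,np.linalg.norm(a-b)
E
python3 - <<'E'
from h import *
np.set_printoptions(precision=4,suppress=True)
for n in('top','side'):
    s=snap(n,n+'0.png');print(n,s['K'][0],s['k1'],s['pose'])
print(ctrl.get_obs())
E
```

```text
top [473.2319   0.     326.5866] -0.022314524433893757 [[-0.0013 -0.996   0.0894  0.4705]
 [-1.      0.0004 -0.0096  0.0122]
 [ 0.0095 -0.0894 -0.9959  1.0002]
 [ 0.      0.      0.      1.    ]]
side [486.0629   0.     322.102 ] 0.007646540891943296 [[-0.8174 -0.4019  0.4128  0.1417]
 [-0.576   0.5591 -0.5963  0.5656]
 [ 0.0089 -0.7251 -0.6885  0.6958]
 [ 0.      0.      0.      1.    ]]
{'clock': 0.1, 'joint_pos': array([ 87.2664,  20.5856,   0.6386,  -0.0188, -70.1371, -16.5052]), 'qvel': array([-0.0372, -0.1488,  0.1742,  0.0945,  0.0303, -0.1194]), 'tau': array([ -0.0013, -58.4163,  29.3752,   7.0154,   0.0101,  -0.0001]), 'tool_pos': array([0.2223, 0.6369, 0.2257]), 'orientation': array([179.9144,  -0.0069, -19.2452]), 'force': array([-0.1101,  0.4728, -0.3111]), 'moment': array([-0.0086, -0.0263, -0.0079]), 'gripper_force': 0.0, 'opening': 0.08789560047965558}
```

View pics/top0.png

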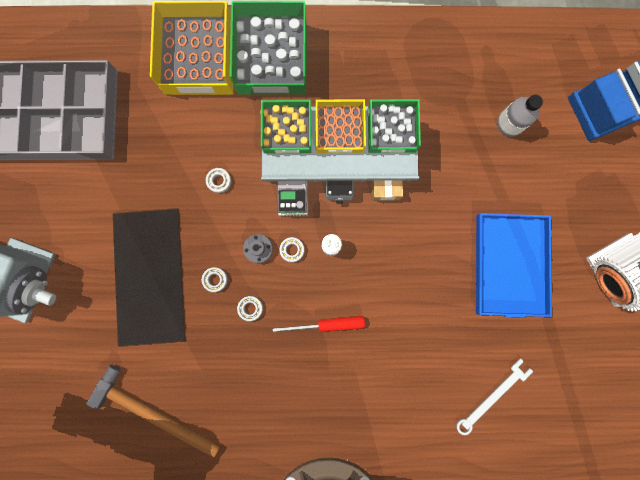

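View pics/side0.png

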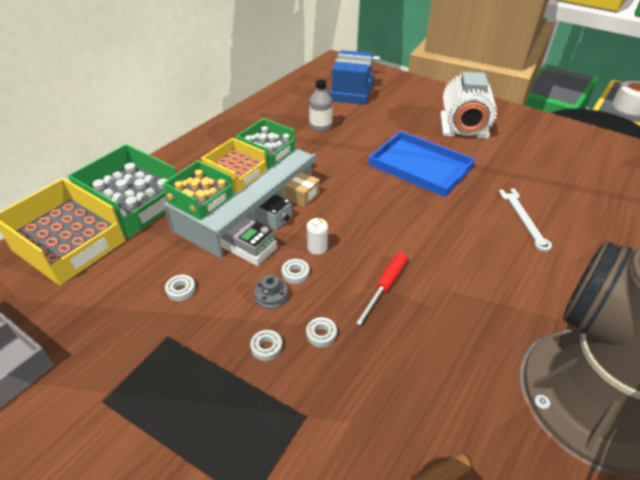

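The top view shows the row as pulley (258,248), bearing (291,249) and capacitor (331,244). The inverter (292,198) is in the left hole, the mat (149,277) is on the left and the tray (514,265) on the right. The side view shows the same row: pulley (270,291), bearing (295,271), capacitor (317,235). The bearing in the row is the one farthest right.

```bash
python3 - <<'E'
from h import *
np.set_printoptions(precision=4,suppress=True)
S={n:snap(n) for n in('top','side')}
def comps(s,m,roi,mn=60):
    x0,y0,x1,y1=roi;k=np.zeros_like(m);k[y0:y1,x0:x1]=m[y0:y1,x0:x1]
    n,l,st,c=cv2.connectedComponentsWithStats(k)
    return [(st[i].tolist(),c[i].round(1).tolist(),l==i) for i in range(1,n) if st[i][4]>=mn]
for n,roi in(('top',(190,155,430,330)),('side',(150,180,420,370))):
    hsv=cv2.cvtColor(S[n]['img'],cv2.COLOR_RGB2HSV)
    m=((hsv[...,1]<95)&(hsv[...,2]>50)).astype(np.uint8)
    for st,c,_ in comps(S[n],m,roi): print(n,st,c)
    w=((hsv[...,1]<60)&(hsv[...,2]>225)).astype(np.uint8)
    for st,c,_ in comps(S[n],w,roi,30): print(n,'white',st,c)
s=S['top'];hsv=cv2.cvtColor(s['img'],cv2.COLOR_RGB2HSV)
for name,m,roi,z in(('mat',(hsv[...,2]<55),(90,190,200,360),.004),('tray',(hsv[...,0]>100)&(hsv[...,0]<125)&(hsv[...,1]>120),(450,190,570,340),.025)):
    st,c,k=max(comps(s,m.astype(np.uint8),roi),key=lambda a:a[0][4])
    r=cv2.minAreaRect(cv2.findContours(k.astype(np.uint8),0,1)[0][0]);b=cv2.boxPoints(r)
    P=np.array([plane(s,u,v,z) for u,v in b]);print(name,b.tolist(),P[:,:2].tolist(),P.mean(0),[np.linalg.norm(P[i]-P[i-1]) for i in range(4)])
    if name=='mat':mat=P.mean(0)
a=plane(s,262,179.5,.078);b=plane(s,418.5,179.5,.078);print('rack',a,b)
cv2.imwrite('pics/tc.png',cv2.resize(S['top']['img'][150:320,190:430,::-1],None,fx=3.3,fy=3.3,interpolation=cv2.INTER_CUBIC))
E
```

```text
top [261, 155, 159, 62, 5748] [332.9, 175.4]
top [205, 168, 26, 26, 431] [218.0, 180.0]
top [243, 234, 30, 29, 685] [257.5, 248.3]
top [321, 234, 21, 22, 365] [331.2, 244.4]
top [279, 237, 26, 26, 390] [291.6, 249.3]
top [201, 267, 27, 26, 423] [214.1, 279.4]
top [237, 296, 26, 26, 416] [249.5, 308.2]
top [272, 325, 47, 5, 137] [297.2, 327.4]
top white [206, 168, 24, 23, 194] [217.4, 179.4]
top white [385, 185, 7, 12, 78] [388.0, 190.9]
top white [322, 234, 19, 20, 293] [330.9, 243.7]
top white [280, 238, 24, 23, 189] [291.0, 249.2]
top white [202, 268, 24, 24, 104] [214.2, 279.4]
top white [206, 272, 15, 15, 50] [212.3, 279.0]
top white [237, 297, 25, 24, 115] [250.1, 308.5]
top white [242, 301, 16, 15, 51] [248.9, 308.3]
side [150, 180, 17, 21, 236] [156.1, 187.7]
side [194, 180, 31, 26, 144] [209.8, 193.9]
side [150, 180, 167, 86, 6533] [235.5, 220.1]
side [306, 217, 23, 38, 742] [317.0, 235.7]
side [254, 258, 56, 51, 1543] [280.3, 283.5]
side [164, 274, 32, 28, 684] [179.8, 287.2]
side [356, 286, 28, 39, 262] [369.3, 306.1]
side [305, 317, 33, 31, 786] [321.1, 331.6]
side [250, 3
[... 715 characters left out ...]
972407], [0.4452608645403439, 0.3111410002507106], [0.43212574508202606, 0.33947396058412665]] [0.465  0.3382 0.004 ] [np.float64(0.05849941370478362), np.float64(0.03137386520515137), np.float64(0.0585528348576397), np.float64(0.03122960141338994)]
tray [[476.0, 213.0], [551.0, 213.0], [551.0, 316.0], [476.0, 316.0]] [[0.6182173046474214, -0.3097798662427416], [0.6184120075118826, -0.4687333239500212], [0.40413226064741326, -0.459499048569932], [0.4048668980834489, -0.30358955485046674]] [ 0.5114 -0.3854  0.025 ] [np.float64(0.21344019287881488), np.float64(0.1589535769534783), np.float64(0.2144786277420116), np.float64(0.1559112244965782)]
rack [0.677 0.131 0.078] [ 0.6773 -0.1794  0.078 ]
```

View pics/tc.png

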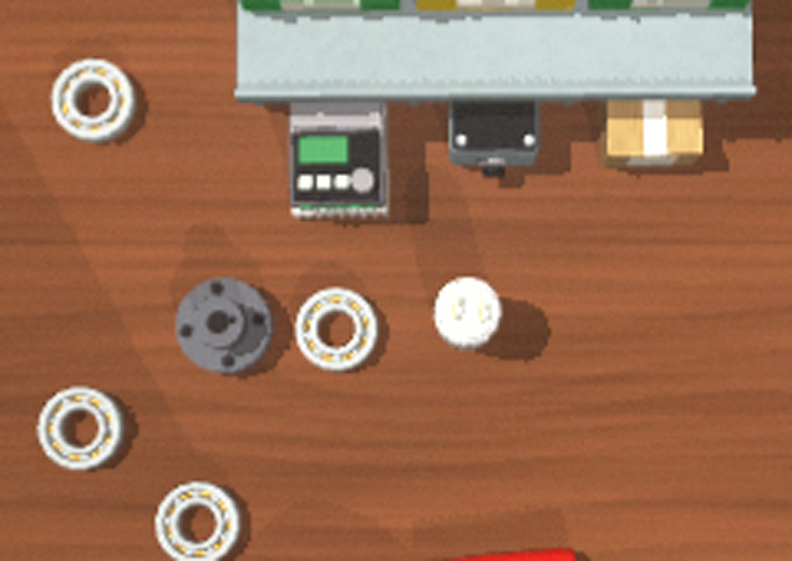

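The crop shows the row order as pulley, bearing, capacitor, with the inverter's near end square to the rack in the left hole. Next I compute positions and check them against the given sizes.

```bash
python3 - <<'E'
from h import *
np.set_printoptions(precision=4,suppress=True)
S={n:snap(n) for n in('top','side','wrist')}
t,s=S['top'],S['side']
P=np.array([plane(t,u,v,.004) for u,v in((113,211),(179.5,209),(185,341),(118,346))]);print('mat',P,P.mean(0))
print('bearing tri',tri(t,(291.2,249.2),s,(295.6,269.2)),plane(t,291.2,249.2,.015))
print('cap tri',tri(t,(331,243.9),s,(316.6,225.5)),plane(t,331,243.9,.065))
hub=(190+223/3.3,150+320/3.3);print('hub',hub,plane(t,*hub,.042),'rim',plane(t,257.5,248.3,.015))
c=lambda u,v:(190+u/3.3,150+v/3.3)
for p in((290,207),(386,207)):print('inv',plane(t,*c(*p),.05))
ht=cv2.cvtColor(t['img'],cv2.COLOR_RGB2HSV)
w=S['wrist'];T=w['pose'];o=ctrl.get_obs();print(w['K'],T,o['tool_pos'],o['orientation'])
from scipy.spatial.transform import Rotation as R
Rt=R.from_euler('xyz',o['orientation'],degrees=True).as_matrix();print('cam in tool',Rt.T@(T[:3,3]-o['tool_pos']),Rt.T@T[:3,:3])
E
```

```text
mat [[0.6257 0.4568 0.004 ]
 [0.6299 0.3152 0.004 ]
 [0.3532 0.2967 0.004 ]
 [0.3429 0.4358 0.004 ]] [0.4879 0.3761 0.004 ]
bearing tri (array([0.5425, 0.0761, 0.0129]), np.float64(0.0022661966125284774)) [0.5433 0.0766 0.015 ]
cap tri (array([ 0.5505, -0.0056,  0.061 ]), np.float64(1.3963251261720612e-05)) [ 0.5501 -0.0055  0.065 ]
hub (257.57575757575756, 246.96969696969697) [0.5459 0.143  0.042 ] rim [0.5452 0.1469 0.015 ]
inv [0.6148 0.1017 0.05  ]
inv [0.6148 0.0428 0.05  ]
[[419.2603   0.     311.4554]
 [  0.     419.2603 241.6402]
 [  0.       0.       1.    ]] [[-0.3284 -0.903  -0.277   0.297 ]
 [-0.9445  0.3142  0.0954  0.6121]
 [ 0.0009  0.293  -0.9561  0.384 ]
 [ 0.      0.      0.      1.    ]] [0.2224 0.6372 0.2264] [179.9776  -0.0043 -19.24  ]
cam in tool [ 0.0787 -0.0009 -0.1576] [[ 0.0012 -0.9561 -0.2931]
 [ 1.      0.001   0.0009]
 [-0.0005 -0.2931  0.9561]]
```

The measurements fit the text: bearing height 13 mm, capacitor lid 61 mm, row spacing about 70–81 mm, rack front x=0.677, inverter near end x≈0.615. Next I move over the row with the tool turned to yaw -90.

Units first: shifts go in shares of 100 cm and turns go in shares of 360 degrees. So 20 cm / 100 = 0.2, -1.2 cm / 100 = -0.012, 35.4 degrees / 360 = 0.0983.

Emit:
send_rows --plan '[[[0.2, 0.17, -0.012, 0, 0, 0.0983], [0.2, 0.17, -0.012, 0, 0, 0.0983], [0.2, 0.17, -0.012, 0, 0, 0.0983], [0.2, 0.17, -0.012, 0, 0, 0.0983], [0.2, 0.17, -0.012, 0, 0, 0.0983], [0.2, 0.17, -0.012, 0, 0, 0.0983], [0.2, 0.17, -0.012, 0, 0, 0.0983], [0.2, 0.17, -0.012, 0, 0, 0.0983]]]'

```text
clock: 1.02
tool_pos: [0.3566, 0.4082, 0.2395]
orientation: [-179.9, 0.0, -54.8]
force: [0.5, -0.4, -0.5]
opening: 0.0872
gripper_force: 0.0
```

Scaled: 31.7 cm / 100 = 0.317, 0.4 cm / 100 = 0.004, 35.36 degrees / 360 = 0.0982.

Emit:
send_rows --plan '[[[0.317, 0.004, 0, 0, 0, 0.0982], [0.317, 0.004, 0, 0, 0, 0.0982], [0.317, 0.004, 0, 0, 0, 0.0982], [0.317, 0.004, 0, 0, 0, 0.0982], [0.317, 0.004, 0, 0, 0, 0.0982], [0.317, 0.004, 0, 0, 0, 0.0982], [0.317, 0.004, 0, 0, 0, 0.0982], [0.317, 0.004, 0, 0, 0, 0.0982]]]' --fingers 0.7

```text
clock: 1.68
tool_pos: [0.537, 0.1478, 0.2386]
orientation: [-180.0, -0.0, -90.0]
force: [-0.0, 1.1, 0.2]
opening: 0.0614
gripper_force: 0.0
```

Emit:
send_rows --plan '[[[0, 0, 0, 0, 0, 0], [0, 0, 0, 0, 0, 0]]]'

```text
clock: 1.85
tool_pos: [0.5361, 0.1493, 0.2381]
orientation: [180.0, -0.0, -90.1]
force: [-0.5, 0.2, -0.3]
opening: 0.0612
gripper_force: 0.0
```

```bash
python3 - <<'E'
from h import *
import pickle
s=snap('wrist','w1.png');pickle.dump(s,open('w1.pkl','wb'));o=ctrl.get_obs();print(o['tool_pos'],o['orientation'],o['joint_pos'],o['opening'],s['pose'])
E
```

```text
[0.53558841 0.15012854 0.23822967] [ 1.79974319e+02 -4.55675519e-03 -9.00583142e+01] [ 3.58211029e+01  8.96317061e+00 -1.34476308e+01 -1.22846736e-02
 -6.76126774e+01 -3.58747370e+01] 0.06110923005070845 [[-9.99999117e-01  1.30343811e-03 -2.59048012e-04  5.35526311e-01]
 [ 1.17066065e-03  9.56264419e-01  2.92501266e-01  7.09330912e-02]
 [ 6.28975694e-04  2.92500704e-01 -9.56265100e-01  3.95864047e-01]
 [ 0.00000000e+00  0.00000000e+00  0.00000000e+00  1.00000000e+00]]
```

Scaled: 10 cm / 100 = 0.1, -1 cm / 100 = -0.01.

Emit:
send_rows --plan '[[[0.1, -0.01, 0, 0, 0, 0], [0.1, -0.01, 0, 0, 0, 0], [0.1, -0.01, 0, 0, 0, 0], [0.1, -0.01, 0, 0, 0, 0], [0.1, -0.01, 0, 0, 0, 0], [0.1, -0.01, 0, 0, 0, 0]]]'

```text
clock: 2.4
tool_pos: [0.5454, 0.0514, 0.2387]
orientation: [-180.0, 0.0, -89.9]
force: [0.0, 1.7, -0.2]
opening: 0.061
gripper_force: 0.0
```

```bash
python3 - <<'E'
from h import *
import pickle
s=snap('wrist','w2.png');pickle.dump(s,open('w2.pkl','wb'));o=ctrl.get_obs();print(o['tool_pos'],o['orientation'],o['joint_pos'],o['opening'])
E
```

```text
[0.54538291 0.05149253 0.23867216] [-1.79981693e+02  1.70807392e-02 -8.99055348e+01] [ 2.58829540e+01  8.10283691e+00 -1.44298134e+01 -8.02961065e-03
 -6.74434356e+01 -2.57854130e+01] 0.06148831009221093
```

View pics/w1.png

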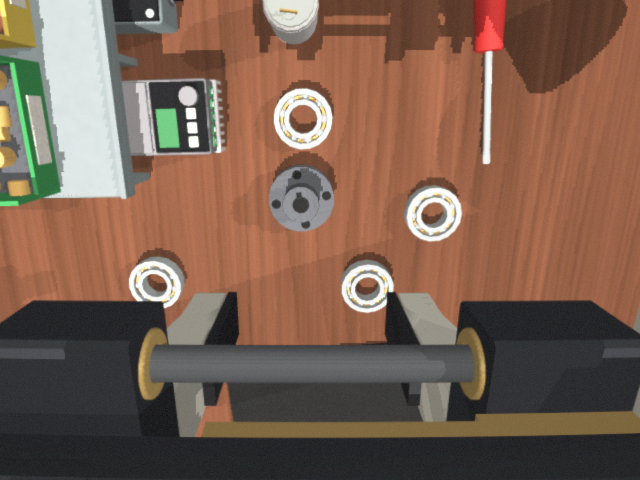

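View pics/w2.png

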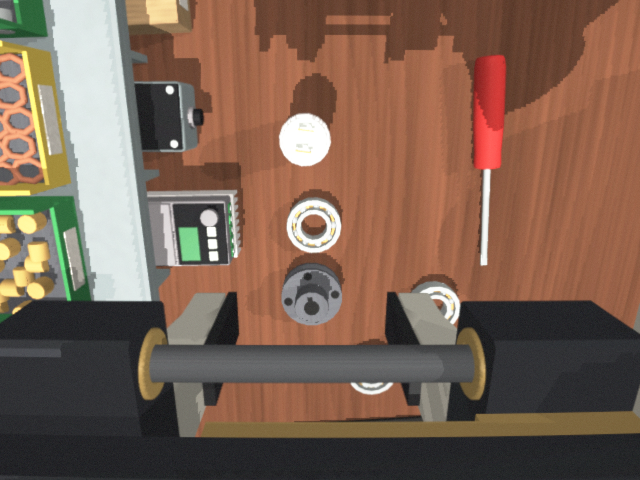

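In w1 the bearing is at (303,118), the hub at (300,205) and the inverter's near edge at u≈222. In w2 the capacitor lid is at (305,139), the bearing at (314,225), the hub at (312,305) and the inverter's near edge at u≈238. I refine these with ellipse fits and triangulate.

```bash
cat >> h.py <<'E'
def white(s,c,r,lo=170,sat=70):
    h=cv2.cvtColor(s['img'],cv2.COLOR_RGB2HSV);m=((h[...,1]<sat)&(h[...,2]>lo)).astype(np.uint8)
    k=np.zeros_like(m);cv2.circle(k,(int(c[0]),int(c[1])),r,1,-1);m&=k
    p=cv2.convexHull(np.argwhere(m)[:,::-1].astype(np.int32));return cv2.fitEllipse(p)
E
python3 - <<'E'
from h import *
import pickle
np.set_printoptions(precision=4,suppress=True)
a,b=[pickle.load(open(f'w{i}.pkl','rb')) for i in(1,2)];t=snap('top')
e1,e2=white(a,(303.5,118.5),33),white(b,(314,225),30);print(e1,e2)
print('bearing',tri(a,e1[0],b,e2[0]),plane(a,*e1[0],.015),plane(b,*e2[0],.015))
e=white(b,(305,139),30);print('cap',e,plane(b,*e[0],.065),'2view',tri(b,e[0],t,(331,243.9)))
for nm,s,c in(('a',a,(300,203)),('b',b,(312,300))):
    g=cv2.cvtColor(s['img'],cv2.COLOR_RGB2HSV);m=((g[...,1]<90)).astype(np.uint8)
    n,l,st,cc=cv2.connectedComponentsWithStats(m);i=l[c[1]-12,c[0]+18];print(nm,st[i],cc[i],plane(s,*cc[i],.018))
    cv2.imwrite(f'pics/hub{nm}.png',cv2.resize(s['img'][c[1]-45:c[1]+45,c[0]-45:c[0]+45,::-1],None,fx=4,fy=4,interpolation=cv2.INTER_CUBIC))
A,B=[cv2.imread(f'pics/hub{n}.png') for n in'ab'];cv2.imwrite('pics/hubs.png',np.hstack([A,B]))
for p in((222,82),(222,151)):print('inv a',plane(a,*p,.03))
E
```

```text
((302.53326416015625, 118.4870376586914), (58.94636917114258, 61.08304214477539), 173.47096252441406) ((313.28143310546875, 226.10757446289062), (52.90962600708008, 54.67227554321289), 86.03482055664062)
bearing (array([0.5431, 0.0749, 0.0136]), np.float64(5.595552163532679e-05)) [0.5431 0.0748 0.015 ] [0.5431 0.0745 0.015 ]
cap ((304.3532409667969, 139.40374755859375), (51.65217208862305, 53.28301239013672), 176.10067749023438) [ 0.5505 -0.008   0.065 ] 2view (array([ 0.5513, -0.0064,  0.0452]), np.float64(0.0013551721269976186))
a [ 269  164   65   68 3483] [301.0637 197.7321] [0.5449 0.1446 0.018 ]
b [ 281  263   61   63 3077] [311.2437 293.7966] [0.5448 0.1424 0.018 ]
inv a [0.6088 0.0455 0.03  ]
inv a [0.6121 0.1014 0.03  ]
```

View pics/hubs.png

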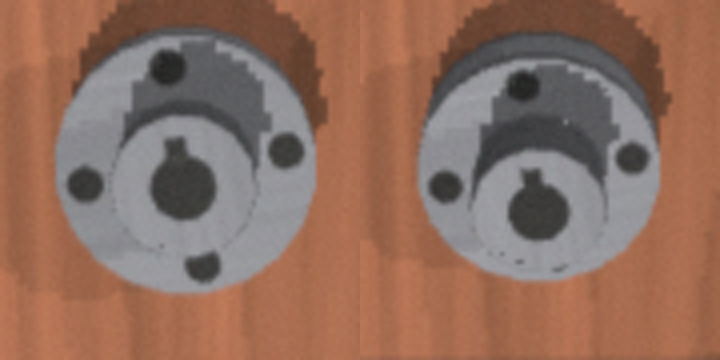

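The hub crop puts the hub top centres at (301.0,204.5) in w1 and (311.8,307.8) in w2.

```bash
python3 - <<'E'
from h import *
import pickle
np.set_printoptions(precision=4,suppress=True)
a,b=[pickle.load(open(f'w{i}.pkl','rb')) for i in(1,2)];t=snap('top')
print(tri(a,(301,204.5),b,(311.75,307.75)),plane(a,301,204.5,.042),plane(b,311.75,307.75,.042))
print(ctrl.get_obs()['tool_pos'])
E
```

```text
(array([0.5444, 0.1458, 0.0421]), np.float64(4.4475323994907573e-05)) [0.5444 0.1458 0.042 ] [0.5443 0.1458 0.042 ]
[0.5454 0.0514 0.2386]
```

Scaled: 13 cm / 100 = 0.13, 10 cm / 100 = 0.1.

Emit:
send_rows --plan '[[[-0.095, 0.001, 0, 0, 0, 0], [-0.095, 0.001, 0, 0, 0, 0], [-0.095, 0.001, 0.03, 0, 0, 0], [-0.095, 0.001, 0.06, 0, 0, 0], [-0.095, 0.001, 0.1, 0, 0, 0], [-0.095, 0.001, 0.13, 0, 0, 0], [-0.095, 0.001, 0.13, 0, 0, 0], [-0.095, 0.001, 0.13, 0, 0, 0]]]'

```text
clock: 3.22
tool_pos: [0.5437, 0.1452, 0.1078]
orientation: [179.8, -0.1, -89.9]
force: [0.3, -0.1, 0.6]
opening: 0.0614
gripper_force: 0.0
```

Emit:
send_rows --plan '[[[0, 0, 0, 0, 0, 0], [0, 0, 0, 0, 0, 0], [0, 0, 0, 0, 0, 0]]]'

```text
clock: 3.47
tool_pos: [0.5457, 0.1458, 0.1108]
orientation: [-179.8, 0.1, -90.0]
force: [1.0, -1.3, 0.5]
opening: 0.0614
gripper_force: 0.0
```

Scaled: 8.5 cm / 100 = 0.085, 8 cm / 100 = 0.08.

Emit:
send_rows --plan '[[[0, 0.001, 0.03, 0, 0, 0], [0, 0.001, 0.05, 0, 0, 0], [0, 0.001, 0.07, 0, 0, 0], [0, 0.001, 0.08, 0, 0, 0], [0, 0.001, 0.085, 0, 0, 0], [0, 0.001, 0.085, 0, 0, 0], [0, 0.001, 0.085, 0, 0, 0]]]'

```text
clock: 4.05
tool_pos: [0.5442, 0.1454, 0.0246]
orientation: [-179.9, 0.0, -90.0]
force: [0.1, 0.2, 1.0]
opening: 0.0613
gripper_force: 0.0
```

Emit:
send_rows --plan '[[[0, 0, 0, 0, 0, 0], [0, 0, 0, 0, 0, 0], [0, 0, 0, 0, 0, 0], [0, 0, 0, 0, 0, 0], [0, 0, 0, 0, 0, 0], [0, 0, 0, 0, 0, 0], [0, 0, 0, 0, 0, 0], [0, 0, 0, 0, 0, 0]]]' --fingers 0

```text
clock: 4.72
tool_pos: [0.5439, 0.1453, 0.024]
orientation: [-179.9, 0.0, -90.0]
force: [0.5, -0.0, 3.3]
opening: 0.0311
gripper_force: 30.0
```

Scaled: -6 cm / 100 = -0.06, -5 cm / 100 = -0.05.

Emit:
send_rows --plan '[[[0, 0, -0.01, 0, 0, 0], [0, 0, -0.03, 0, 0, 0], [0, 0, -0.05, 0, 0, 0], [0, 0, -0.06, 0, 0, 0], [0, 0, -0.06, 0, 0, 0]]]'

```text
clock: 5.13
tool_pos: [0.5445, 0.1457, 0.0859]
orientation: [-179.8, 0.1, -90.0]
force: [0.1, 0.2, -2.5]
opening: 0.0309
gripper_force: 30.0
```

Scaled: -25.5 cm / 100 = -0.255, -2.5 cm / 100 = -0.025.

Emit:
send_rows --plan '[[[-0.02, -0.002, 0, 0, 0, 0], [-0.05, -0.005, 0, 0, 0, 0], [-0.09, -0.01, 0, 0, 0, 0], [-0.13, -0.015, 0, 0, 0, 0], [-0.17, -0.02, 0, 0, 0, 0], [-0.21, -0.025, 0, 0, 0, 0], [-0.24, -0.025, 0, 0, 0, 0], [-0.255, -0.025, 0, 0, 0, 0]]]'

```text
clock: 5.8
tool_pos: [0.5677, 0.4033, 0.0814]
orientation: [179.9, -0.0, -89.9]
force: [-0.4, -0.3, -2.6]
opening: 0.0316
gripper_force: 30.0
```

Scaled: 5.5 cm / 100 = 0.055, 5.3 cm / 100 = 0.053.

Emit:
send_rows --plan '[[[0, 0, 0, 0, 0, 0], [0, 0, 0.015, 0, 0, 0], [0, 0, 0.035, 0, 0, 0], [0, 0, 0.048, 0, 0, 0], [0, 0, 0.053, 0, 0, 0], [0, 0, 0.055, 0, 0, 0], [0, 0, 0.055, 0, 0, 0], [0, 0, 0.055, 0, 0, 0]]]'

```text
clock: 6.47
tool_pos: [0.5685, 0.3994, 0.0285]
orientation: [180.0, -0.0, -90.0]
force: [0.4, -0.5, -2.3]
opening: 0.0313
gripper_force: 30.0
```

Emit:
send_rows --plan '[[[0, 0, 0, 0, 0, 0], [0, 0, 0, 0, 0, 0], [0, 0, 0, 0, 0, 0], [0, 0, 0, 0, 0, 0], [0, 0, 0, 0, 0, 0], [0, 0, 0, 0, 0, 0]]]' --fingers 0.7

```text
clock: 6.97
tool_pos: [0.5685, 0.4001, 0.0287]
orientation: [-180.0, 0.0, -90.0]
force: [0.2, -1.1, -0.1]
opening: 0.0605
gripper_force: 0.0
```

Scaled: -8 cm / 100 = -0.08, -7 cm / 100 = -0.07.

Emit:
send_rows --plan '[[[0, 0, -0.01, 0, 0, 0], [0, 0, -0.04, 0, 0, 0], [0, 0, -0.07, 0, 0, 0], [0, 0, -0.08, 0, 0, 0]]]'

```text
clock: 7.3
tool_pos: [0.5704, 0.4015, 0.1142]
orientation: [-179.7, 0.2, -89.9]
force: [0.4, 0.5, 0.7]
opening: 0.0612
gripper_force: 0.0
```

```bash
python3 - <<'E'
from h import *
s=snap('top','t1.png');cv2.imwrite('pics/t1c.png',cv2.resize(s['img'][180:370,90:350,::-1],None,fx=2.5,fy=2.5));print(ctrl.get_obs()['tool_pos'])
E
```

```text
[0.57066479 0.40195884 0.11507616]
```

Scaled: 32.6 cm / 100 = 0.326, 2.6 cm / 100 = 0.026.

Emit:
send_rows --plan '[[[0.326, 0.026, 0, 0, 0, 0], [0.326, 0.026, 0, 0, 0, 0], [0.326, 0.026, 0, 0, 0, 0], [0.326, 0.026, 0, 0, 0, 0], [0.326, 0.026, 0, 0, 0, 0], [0.326, 0.026, 0, 0, 0, 0], [0.326, 0.026, 0, 0, 0, 0], [0.326, 0.026, 0, 0, 0, 0]]]'

```text
clock: 8.02
tool_pos: [0.5417, 0.0717, 0.1093]
orientation: [-180.0, 0.0, -90.0]
force: [0.7, 0.1, 0.3]
opening: 0.0615
gripper_force: 0.0
```

Emit:
send_rows --plan '[[[0, 0, 0, 0, 0, 0], [0, 0, 0, 0, 0, 0], [0, 0, 0, 0, 0, 0]]]'

```text
clock: 8.27
tool_pos: [0.5429, 0.074, 0.1092]
orientation: [-179.9, 0.0, -90.0]
force: [-0.1, -0.1, -0.4]
opening: 0.0612
gripper_force: 0.0
```

View pics/t1c.png

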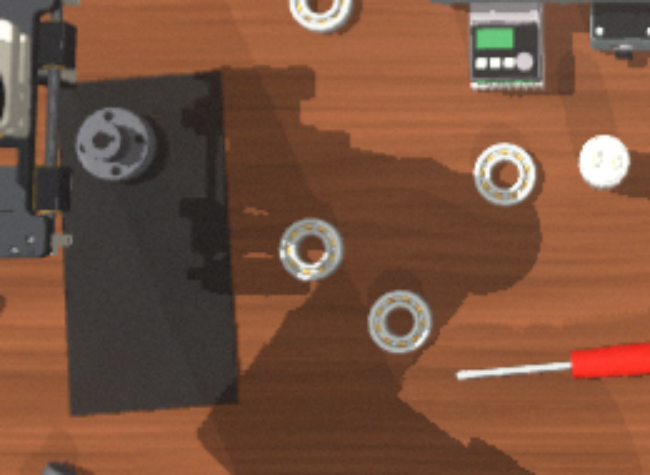

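The pulley stands upright on the mat at crop (115,143). Next is the bearing.

Scaled: 10.5 cm / 100 = 0.105, 10 cm / 100 = 0.1.

Emit:
send_rows --plan '[[[0, 0, 0.03, 0, 0, 0], [0, 0, 0.06, 0, 0, 0], [0, 0, 0.085, 0, 0, 0], [0, 0, 0.1, 0, 0, 0], [0, 0, 0.105, 0, 0, 0], [0, 0, 0.105, 0, 0, 0], [0, 0, 0.105, 0, 0, 0]]]'

```text
clock: 8.85
tool_pos: [0.543, 0.075, 0.004]
orientation: [-180.0, -0.0, -89.9]
force: [0.8, -0.2, 0.0]
opening: 0.0612
gripper_force: 0.0
```

Emit:
send_rows --plan '[[[0, 0, 0, 0, 0, 0], [0, 0, 0, 0, 0, 0], [0, 0, 0, 0, 0, 0], [0, 0, 0, 0, 0, 0], [0, 0, 0, 0, 0, 0], [0, 0, 0, 0, 0, 0]]]' --fingers 0

```text
clock: 9.35
tool_pos: [0.5434, 0.0746, 0.0048]
orientation: [-179.9, 0.1, -90.0]
force: [-1.7, 3.0, 6.0]
opening: 0.0509
gripper_force: 30.0
```

Scaled: -6 cm / 100 = -0.06, -5 cm / 100 = -0.05.

Emit:
send_rows --plan '[[[0, 0, -0.01, 0, 0, 0], [0, 0, -0.03, 0, 0, 0], [0, 0, -0.05, 0, 0, 0], [0, 0, -0.06, 0, 0, 0], [0, 0, -0.06, 0, 0, 0]]]'

```text
clock: 9.77
tool_pos: [0.5439, 0.0745, 0.0663]
orientation: [-179.8, 0.1, -90.0]
force: [0.5, 0.5, -1.3]
opening: 0.051
gripper_force: 30.0
```

Scaled: -27 cm / 100 = -0.27, -25 cm / 100 = -0.25.

Emit:
send_rows --plan '[[[-0.02, 0.005, 0, 0, 0, 0], [-0.05, 0.015, 0, 0, 0, 0], [-0.09, 0.025, 0, 0, 0, 0], [-0.13, 0.035, 0, 0, 0, 0], [-0.17, 0.045, 0, 0, 0, 0], [-0.21, 0.055, 0, 0, 0, 0], [-0.25, 0.062, 0, 0, 0, 0], [-0.27, 0.062, 0, 0, 0, 0]]]'

```text
clock: 10.43
tool_pos: [0.479, 0.3477, 0.0628]
orientation: [180.0, 0.0, -89.9]
force: [0.9, 0.0, -0.8]
opening: 0.0513
gripper_force: 30.0
```

Scaled: 5.5 cm / 100 = 0.055, 5.3 cm / 100 = 0.053.

Emit:
send_rows --plan '[[[0, 0, 0, 0, 0, 0], [0, 0, 0.015, 0, 0, 0], [0, 0, 0.035, 0, 0, 0], [0, 0, 0.048, 0, 0, 0], [0, 0, 0.053, 0, 0, 0], [0, 0, 0.055, 0, 0, 0], [0, 0, 0.055, 0, 0, 0], [0, 0, 0.055, 0, 0, 0]]]'

```text
clock: 11.1
tool_pos: [0.4797, 0.3427, 0.0086]
orientation: [179.9, -0.1, -90.0]
force: [-3.2, -3.0, 4.5]
opening: 0.0508
gripper_force: 30.0
```

Emit:
send_rows --plan '[[[0, 0, 0, 0, 0, 0], [0, 0, 0, 0, 0, 0], [0, 0, 0, 0, 0, 0], [0, 0, 0, 0, 0, 0], [0, 0, 0, 0, 0, 0], [0, 0, 0, 0, 0, 0]]]' --fingers 0.7

```text
clock: 11.6
tool_pos: [0.4805, 0.3441, 0.0085]
orientation: [-180.0, 0.0, -90.0]
force: [0.8, -0.5, -0.3]
opening: 0.0617
gripper_force: 0.0
```

Scaled: -12 cm / 100 = -0.12, -8 cm / 100 = -0.08.

Emit:
send_rows --plan '[[[0, 0, -0.01, 0, 0, 0], [0, 0, -0.04, 0, 0, 0], [0, 0, -0.08, 0, 0, 0], [0, 0, -0.12, 0, 0, 0], [0, 0, -0.12, 0, 0, 0]]]'

```text
clock: 12.02
tool_pos: [0.4839, 0.3472, 0.1379]
orientation: [-179.5, 0.5, -89.9]
force: [1.1, 1.6, 0.3]
opening: 0.0615
gripper_force: 0.0
```

Emit:
send_rows --plan '[[[0.3, -0.06, 0, 0, 0, 0], [0.3, -0.06, 0, 0, 0, 0], [0.3, -0.06, 0, 0, 0, 0], [0.3, -0.06, 0, 0, 0, 0], [0.3, -0.06, 0, 0, 0, 0], [0.3, -0.06, 0, 0, 0, 0], [0.3, -0.06, 0, 0, 0, 0], [0.3, -0.06, 0, 0, 0, 0]]]'

```text
clock: 12.68
tool_pos: [0.5405, 0.04, 0.1294]
orientation: [-180.0, -0.0, -90.1]
force: [0.6, 0.5, -0.1]
opening: 0.0614
gripper_force: 0.0
```

Scaled: 5.1 cm / 100 = 0.051, -0.95 cm / 100 = -0.0095.

Emit:
send_rows --plan '[[[0.051, -0.0095, 0, 0, 0, 0], [0.051, -0.0095, 0, 0, 0, 0], [0.051, -0.0095, 0, 0, 0, 0], [0.051, -0.0095, 0, 0, 0, 0], [0.051, -0.0095, 0, 0, 0, 0]]]'

```text
clock: 13.1
tool_pos: [0.55, -0.0066, 0.129]
orientation: [-180.0, 0.0, -90.0]
force: [-1.4, -0.5, -0.9]
opening: 0.0615
gripper_force: 0.0
```

```bash
python3 - <<'E'
from h import *
np.set_printoptions(precision=4,suppress=True)
s=snap('wrist','w3.png');t=snap('top','t3.png');o=ctrl.get_obs();print(o['tool_pos'],proj(s,[.5505,-.0065,.065]))
E
```

```text
[ 0.55   -0.0061  0.1288] [309.5776 259.8127]
```

View pics/w3.png

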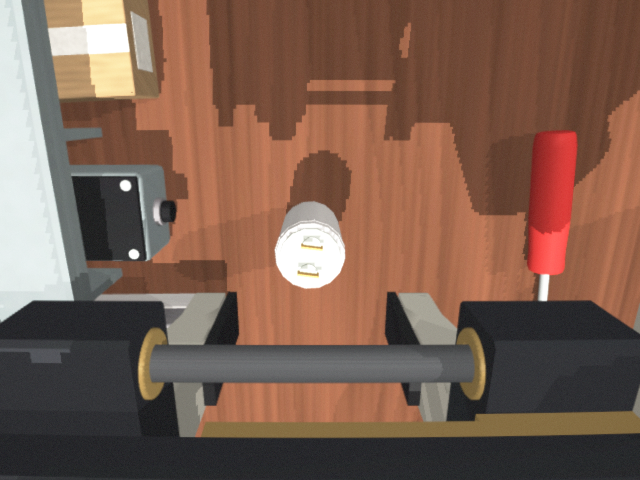

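The capacitor lid centre is at about (310,254), against the predicted (310,260). It is aligned in x and about 2–3 mm further right, so I correct that and descend.

Scaled: 10.4 cm / 100 = 0.104, 10 cm / 100 = 0.1.

Emit:
send_rows --plan '[[[0.002, 0, 0.03, 0, 0, 0], [0.002, 0, 0.06, 0, 0, 0], [0.002, 0, 0.085, 0, 0, 0], [0.002, 0, 0.1, 0, 0, 0], [0.002, 0, 0.104, 0, 0, 0], [0.002, 0, 0.104, 0, 0, 0], [0.002, 0, 0.104, 0, 0, 0]]]'

```text
clock: 13.78
tool_pos: [0.5505, -0.0083, 0.0253]
orientation: [-180.0, -0.0, -89.9]
force: [-0.4, -0.1, 0.4]
opening: 0.0615
gripper_force: 0.0
```

Emit:
send_rows --plan '[[[0, 0, 0, 0, 0, 0], [0, 0, 0, 0, 0, 0], [0, 0, 0, 0, 0, 0], [0, 0, 0, 0, 0, 0], [0, 0, 0, 0, 0, 0], [0, 0, 0, 0, 0, 0], [0, 0, 0, 0, 0, 0], [0, 0, 0, 0, 0, 0]]]' --fingers 0

```text
clock: 14.45
tool_pos: [0.5505, -0.0088, 0.0253]
orientation: [-179.9, 0.0, -90.0]
force: [-1.0, 1.0, 6.6]
opening: 0.0396
gripper_force: 30.0
```

Scaled: -9 cm / 100 = -0.09, -8 cm / 100 = -0.08.

Emit:
send_rows --plan '[[[0, 0, -0.01, 0, 0, 0], [0, 0, -0.03, 0, 0, 0], [0, 0, -0.05, 0, 0, 0], [0, 0, -0.08, 0, 0, 0], [0, 0, -0.09, 0, 0, 0], [0, 0, -0.09, 0, 0, 0]]]'

```text
clock: 14.95
tool_pos: [0.5517, -0.0086, 0.1181]
orientation: [-179.7, 0.1, -90.0]
force: [0.2, -0.5, -1.7]
opening: 0.0394
gripper_force: 30.0
```

Scaled: -22 cm / 100 = -0.22, -19 cm / 100 = -0.19.

Emit:
send_rows --plan '[[[-0.015, 0.006, 0, 0, 0, 0], [-0.04, 0.016, 0, 0, 0, 0], [-0.07, 0.027, 0, 0, 0, 0], [-0.1, 0.039, 0, 0, 0, 0], [-0.13, 0.05, 0, 0, 0, 0], [-0.16, 0.062, 0, 0, 0, 0], [-0.19, 0.074, 0, 0, 0, 0], [-0.22, 0.085, 0, 0, 0, 0]]]'

```text
clock: 15.62
tool_pos: [0.4634, 0.2118, 0.1139]
orientation: [179.9, -0.0, -90.0]
force: [0.7, 0.4, -1.5]
opening: 0.0397
gripper_force: 30.0
```

Scaled: -18 cm / 100 = -0.18, -17 cm / 100 = -0.17.

Emit:
send_rows --plan '[[[-0.03, 0.012, 0, 0, 0, 0], [-0.06, 0.023, 0, 0, 0, 0], [-0.09, 0.035, 0, 0, 0, 0], [-0.12, 0.047, 0, 0, 0, 0], [-0.15, 0.058, 0, 0, 0, 0], [-0.17, 0.066, 0, 0, 0, 0], [-0.18, 0.07, 0, 0, 0, 0], [-0.18, 0.07, 0, 0, 0, 0]]]'

```text
clock: 16.28
tool_pos: [0.3939, 0.3925, 0.1137]
orientation: [180.0, -0.0, -89.9]
force: [0.8, -1.0, -1.9]
opening: 0.0398
gripper_force: 30.0
```

Scaled: 8.5 cm / 100 = 0.085, 8.1 cm / 100 = 0.081.

Emit:
send_rows --plan '[[[0, 0, 0.015, 0, 0, 0], [0, 0, 0.035, 0, 0, 0], [0, 0, 0.055, 0, 0, 0], [0, 0, 0.072, 0, 0, 0], [0, 0, 0.081, 0, 0, 0], [0, 0, 0.085, 0, 0, 0], [0, 0, 0.085, 0, 0, 0], [0, 0, 0.085, 0, 0, 0]]]'

```text
clock: 16.95
tool_pos: [0.3953, 0.3906, 0.03]
orientation: [-180.0, 0.0, -90.0]
force: [0.7, 0.5, -1.1]
opening: 0.0395
gripper_force: 30.0
```

Emit:
send_rows --plan '[[[0, 0, 0, 0, 0, 0], [0, 0, 0, 0, 0, 0], [0, 0, 0, 0, 0, 0], [0, 0, 0, 0, 0, 0], [0, 0, 0, 0, 0, 0], [0, 0, 0, 0, 0, 0]]]' --fingers 0.7

```text
clock: 17.45
tool_pos: [0.395, 0.3911, 0.0296]
orientation: [-180.0, 0.0, -90.0]
force: [0.6, -0.5, 0.8]
opening: 0.0614
gripper_force: 0.0
```

Scaled: -14 cm / 100 = -0.14, -12 cm / 100 = -0.12.

Emit:
send_rows --plan '[[[0, 0, -0.01, 0, 0, 0], [0, 0, -0.04, 0, 0, 0], [0, 0, -0.08, 0, 0, 0], [0, 0, -0.12, 0, 0, 0], [0, 0, -0.14, 0, 0, 0]]]'

```text
clock: 17.87
tool_pos: [0.3962, 0.3924, 0.1754]
orientation: [-179.8, 0.3, -89.9]
force: [0.1, 1.3, -0.1]
opening: 0.0616
gripper_force: 0.0
```

Scaled: 16 cm / 100 = 0.16, -12.5 cm / 100 = -0.125, 45 degrees / 360 = 0.125.

Emit:
send_rows --plan '[[[0.16, -0.125, -0.02, 0, 0, 0.125], [0.16, -0.125, -0.02, 0, 0, 0.125], [0.16, -0.125, -0.02, 0, 0, 0.125], [0.16, -0.125, -0.02, 0, 0, 0.125], [0.16, -0.125, -0.02, 0, 0, 0.125], [0.16, -0.125, -0.02, 0, 0, 0.125], [0.16, -0.125, -0.02, 0, 0, 0.125], [0.16, -0.125, -0.02, 0, 0, 0.125]]]' --fingers 0.9

```text
clock: 18.53
tool_pos: [0.5204, 0.2301, 0.1903]
orientation: [-180.0, 0.0, -135.2]
force: [-0.5, 0.1, -0.9]
opening: 0.0791
gripper_force: 0.0
```

Scaled: -20.4 cm / 100 = -0.204, 2.1 cm / 100 = 0.021, 45 degrees / 360 = 0.125.

Emit:
send_rows --plan '[[[0.021, -0.204, 0, 0, 0, 0.125], [0.021, -0.204, 0, 0, 0, 0.125], [0.021, -0.204, 0, 0, 0, 0.125], [0.021, -0.204, 0, 0, 0, 0.125], [0.021, -0.204, 0, 0, 0, 0.125], [0.021, -0.204, 0, 0, 0, 0.125], [0.021, -0.204, 0, 0, 0, 0.125], [0.021, -0.204, 0, 0, 0, 0.125]]]'

```text
clock: 19.2
tool_pos: [0.6494, 0.0715, 0.1896]
orientation: [-180.0, -0.0, 180.0]
force: [-0.6, 0.2, 0.5]
opening: 0.0789
gripper_force: 0.0
```

Emit:
send_rows --plan '[[[0, 0, 0, 0, 0, 0], [0, 0, 0, 0, 0, 0]]]'

```text
clock: 19.37
tool_pos: [0.6491, 0.0726, 0.1899]
orientation: [180.0, 0.0, -179.8]
force: [-0.8, -0.3, -0.4]
opening: 0.0788
gripper_force: 0.0
```

```bash
python3 - <<'E'
from h import *
import pickle
np.set_printoptions(precision=4,suppress=True)
s=snap('wrist','w4.png');t=snap('top','t4.png');o=ctrl.get_obs();print(o['tool_pos'],o['orientation'],o['joint_pos'],o['opening']);pickle.dump((s,t),open('w4.pkl','wb'))
c=cv2.resize(t['img'][190:360,90:220,::-1],None,fx=2.5,fy=2.5)
o=np.zeros((480,800,3),np.uint8);i=cv2.resize(s['img'][:,:,::-1],(600,450));o[:450,:600]=i;c=cv2.resize(c,(200,262));o[:262,600:]=c;cv2.imwrite('pics/m4.png',o)
E
```

```text
[0.6491 0.0727 0.1899] [ 179.9915    0.0192 -179.8442] [  23.4633   19.8638   -5.2325   -0.0002  -64.8828 -113.3073] 0.07906642826641908
```

View pics/m4.png

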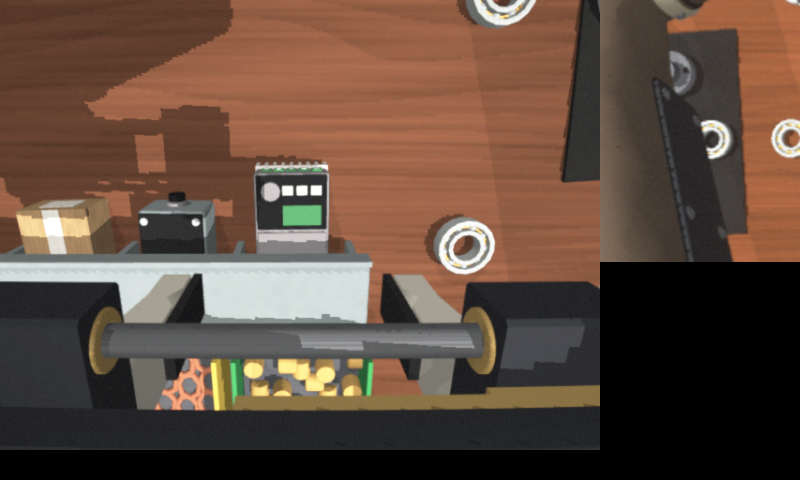

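The inverter's near top edge is at displayed y≈173 from x=254 to 328, square to the rack, and the bearing and pulley are standing on the mat. Computing positions.

```bash
python3 - <<'E'
from h import *
import pickle
np.set_printoptions(precision=4,suppress=True)
s,t=pickle.load(open('w4.pkl','rb'));k=640/600
for p,z in(((254,173),.05),((328.5,173),.05),((257,240),.05),((328.5,240),.05),((258,163),.01),((371,258),.078),((139,211),.046),((215,211),.046)):
    print(p,plane(s,p[0]*k,p[1]*k,z))
c=lambda u,v:(190+u/3.3,150+v/3.3)
for p,q in(((254,173),(386,207)),((328.5,173),(290,207))):
    print('tri',tri(s,(p[0]*k,p[1]*k),t,c(*q)))
E
```

```text
(254, 173) [0.618  0.0446 0.05  ]
(328.5, 173) [0.6177 0.1013 0.05  ]
(257, 240) [0.6718 0.0458 0.05  ]
(328.5, 240) [0.6716 0.103  0.05  ]
(258, 163) [0.6159 0.0444 0.01  ]
(371, 258) [0.6758 0.132  0.078 ]
(139, 211) [ 0.6493 -0.0483  0.046 ]
(215, 211) [0.6491 0.0125 0.046 ]
tri (array([0.6183, 0.0433, 0.0378]), np.float64(0.003264512734292041))
tri (array([0.5758, 0.0773, 0.3071]), np.float64(0.0003018702883247056))
```

Scaled: 11 cm / 100 = 0.11, 9 cm / 100 = 0.09.

Emit:
send_rows --plan '[[[0.017, 0.001, 0, 0, 0, 0], [0.017, 0.001, 0, 0, 0, 0], [0.017, 0.001, 0.03, 0, 0, 0], [0.017, 0.001, 0.06, 0, 0, 0], [0.017, 0.001, 0.09, 0, 0, 0], [0.017, 0.001, 0.11, 0, 0, 0], [0.017, 0.001, 0.11, 0, 0, 0], [0.017, 0.001, 0.11, 0, 0, 0]]]' --fingers 0.8

```text
clock: 20.13
tool_pos: [0.632, 0.073, 0.0792]
orientation: [-179.9, -0.1, -179.9]
force: [0.5, 0.1, 0.7]
opening: 0.0703
gripper_force: 0.0
```

```bash
python3 - <<'E'
from h import *
o=ctrl.get_obs();print(o['tool_pos'],o['orientation'],o['opening']);s=snap('wrist','w5.png')
E
```

```text
[0.63198305 0.07299696 0.07917505] [-1.79935608e+02 -9.94548062e-02 -1.79918286e+02] 0.07034562721545891
```

View pics/w5.png

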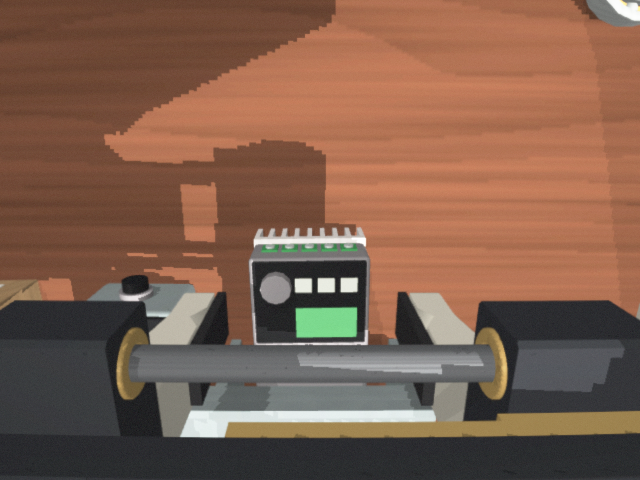

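The inverter (u 251–369) is centred between the fingers (u 228–398). I descend and close.

Scaled: 6.2 cm / 100 = 0.062, 5.5 cm / 100 = 0.055.

Emit:
send_rows --plan '[[[0, 0, 0.02, 0, 0, 0], [0, 0, 0.04, 0, 0, 0], [0, 0, 0.055, 0, 0, 0], [0, 0, 0.062, 0, 0, 0], [0, 0, 0.062, 0, 0, 0], [0, 0, 0.062, 0, 0, 0]]]'

```text
clock: 20.68
tool_pos: [0.6334, 0.0733, 0.019]
orientation: [180.0, 0.1, -180.0]
force: [-0.6, 0.2, 0.2]
opening: 0.0703
gripper_force: 0.0
```

Emit:
send_rows --plan '[[[0, 0, 0, 0, 0, 0], [0, 0, 0, 0, 0, 0], [0, 0, 0, 0, 0, 0], [0, 0, 0, 0, 0, 0], [0, 0, 0, 0, 0, 0], [0, 0, 0, 0, 0, 0]]]' --fingers 0

```text
clock: 21.18
tool_pos: [0.6331, 0.073, 0.0191]
orientation: [180.0, 0.1, -180.0]
force: [-1.4, -1.0, 6.6]
opening: 0.0597
gripper_force: 30.0
```

Scaled: 11 cm / 100 = 0.11, 10.5 cm / 100 = 0.105.

Emit:
send_rows --plan '[[[0.005, 0, 0, 0, 0, 0], [0.015, 0, 0, 0, 0, 0], [0.03, 0, 0, 0, 0, 0], [0.05, 0, 0, 0, 0, 0], [0.07, 0, 0, 0, 0, 0], [0.09, 0, 0, 0, 0, 0], [0.105, 0, 0, 0, 0, 0], [0.11, 0, 0, 0, 0, 0]]]'

```text
clock: 21.85
tool_pos: [0.5227, 0.0738, 0.0191]
orientation: [179.9, 0.2, -179.9]
force: [4.4, -0.3, -0.3]
opening: 0.0602
gripper_force: 30.0
```

Scaled: 2 cm / 100 = 0.02, 1 cm / 100 = 0.01.

Emit:
send_rows --plan '[[[0.01, 0, 0, 0, 0, 0], [0.02, 0, 0, 0, 0, 0], [0.02, 0, 0, 0, 0, 0], [0.02, 0, 0, 0, 0, 0]]]'

```text
clock: 22.18
tool_pos: [0.5032, 0.0741, 0.0191]
orientation: [179.9, 0.2, -179.9]
force: [-3.7, 5.3, 14.6]
opening: 0.0599
gripper_force: 30.0
```

Emit:
send_rows --plan '[[[0, 0, 0, 0, 0, 0], [0, 0, 0, 0, 0, 0], [0, 0, 0, 0, 0, 0], [0, 0, 0, 0, 0, 0], [0, 0, 0, 0, 0, 0]]]' --fingers 0.85

```text
clock: 22.6
tool_pos: [0.5021, 0.0727, 0.0173]
orientation: [-180.0, -0.0, 180.0]
force: [-1.1, -0.5, -0.3]
opening: 0.0741
gripper_force: 0.0
```

Scaled: -10 cm / 100 = -0.1, -9 cm / 100 = -0.09.

Emit:
send_rows --plan '[[[0, 0, -0.02, 0, 0, 0], [0, 0, -0.05, 0, 0, 0], [0, 0, -0.08, 0, 0, 0], [0, 0, -0.1, 0, 0, 0], [-0.04, 0, -0.1, 0, 0, 0], [-0.08, 0, -0.1, 0, 0, 0], [-0.09, 0, -0.1, 0, 0, 0], [-0.09, 0, -0.1, 0, 0, 0]]]'

```text
clock: 23.27
tool_pos: [0.5948, 0.0727, 0.1167]
orientation: [-180.0, -0.0, 179.9]
force: [-0.1, 0.1, -0.1]
opening: 0.0747
gripper_force: 0.0
```

```bash
python3 - <<'E'
from h import *
import pickle
s=snap('wrist','w6.png');o=ctrl.get_obs();print(o['tool_pos'],o['orientation'],o['opening']);pickle.dump(s,open('w6.pkl','wb'))
E
```

```text
[0.59280144 0.07249892 0.1163829 ] [-1.79963325e+02 -9.47340884e-02  1.79924050e+02] 0.07479266160251044
```

View pics/w6.png

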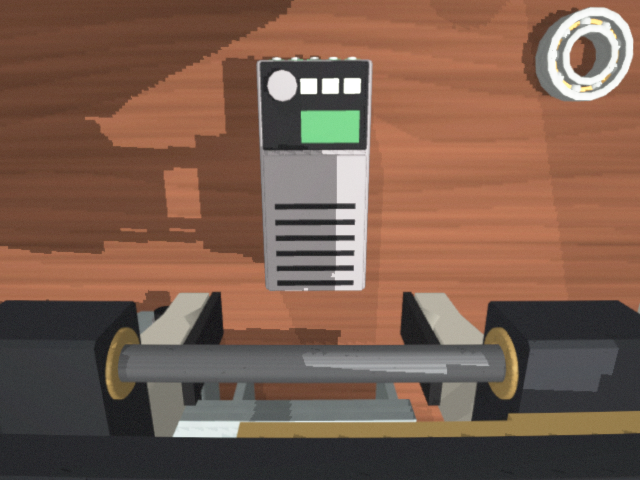

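The inverter is fully out and straight. Its top corners are at (259,62), (370,62), (366,290) and (266,290).

```bash
python3 - <<'E'
from h import *
import pickle
np.set_printoptions(precision=4,suppress=True)
s=pickle.load(open('w6.pkl','rb'))
P=np.array([plane(s,*p,.05) for p in((259,62),(370,62),(366,290),(266,290))]);print(P,P.mean(0),np.linalg.norm(P-np.roll(P,1,0),axis=1),ctrl.get_obs()['tool_pos'])
E
```

```text
[[0.49   0.0477 0.05  ]
 [0.49   0.103  0.05  ]
 [0.613  0.1055 0.05  ]
 [0.613  0.0474 0.05  ]] [0.5515 0.0759 0.05  ] [0.123  0.0553 0.123  0.0581] [0.5928 0.0725 0.1164]
```

Emit:
send_rows --plan '[[[0.02, 0.002, 0, 0, 0, 0], [0.042, 0.002, 0.01, 0, 0, 0], [0.042, 0.002, 0.04, 0, 0, 0], [0.042, 0.002, 0.07, 0, 0, 0], [0.042, 0.002, 0.093, 0, 0, 0], [0.042, 0.002, 0.101, 0, 0, 0], [0.042, 0.002, 0.101, 0, 0, 0], [0.042, 0.002, 0.101, 0, 0, 0]]]'

```text
clock: 23.98
tool_pos: [0.5502, 0.0749, 0.017]
orientation: [-180.0, -0.0, -180.0]
force: [0.4, -0.1, -0.0]
opening: 0.0745
gripper_force: 0.0
```

Emit:
send_rows --plan '[[[0, 0, 0, 0, 0, 0], [0, 0, 0, 0, 0, 0], [0, 0, 0, 0, 0, 0], [0, 0, 0, 0, 0, 0], [0, 0, 0, 0, 0, 0], [0, 0, 0, 0, 0, 0]]]' --fingers 0

```text
clock: 24.48
tool_pos: [0.551, 0.075, 0.0179]
orientation: [180.0, 0.1, -180.0]
force: [-1.3, -0.7, 7.1]
opening: 0.06
gripper_force: 30.0
```

Scaled: -8 cm / 100 = -0.08, -7 cm / 100 = -0.07.

Emit:
send_rows --plan '[[[0, 0, -0.005, 0, 0, 0], [0, 0, -0.015, 0, 0, 0], [0, 0, -0.03, 0, 0, 0], [0, 0, -0.05, 0, 0, 0], [0, 0, -0.07, 0, 0, 0], [0, 0, -0.08, 0, 0, 0], [0, 0, -0.08, 0, 0, 0]]]'

```text
clock: 25.07
tool_pos: [0.5517, 0.0756, 0.0993]
orientation: [179.9, 0.2, -180.0]
force: [0.3, -0.3, -5.3]
opening: 0.0599
gripper_force: 30.0
```

```bash
python3 - <<'E'
from h import *
s=snap('wrist');t=snap('side')
o=np.hstack([cv2.resize(s['img'],(400,300)),cv2.resize(t['img'][150:420,100:460],(400,300))]);cv2.imwrite('pics/m7.png',o[:,:,::-1]);print(ctrl.get_obs()['tool_pos'])
E
```

```text
[0.54986937 0.07494621 0.09630841]
```

View pics/m7.png

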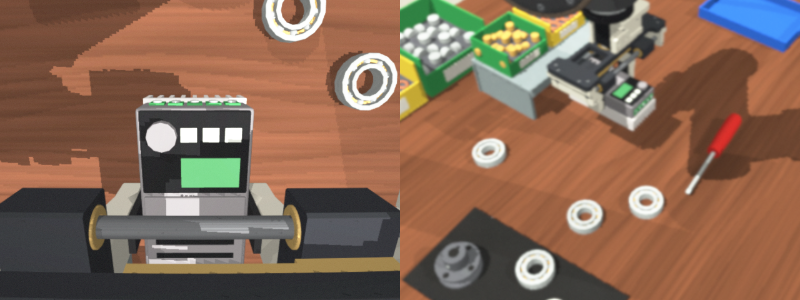

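The inverter is lifted level. Next I carry it to the tray.

Scaled: -23.5 cm / 100 = -0.235, 1.7 cm / 100 = 0.017.

Emit:
send_rows --plan '[[[0.001, -0.015, 0, 0, 0, 0], [0.004, -0.04, 0, 0, 0, 0], [0.006, -0.07, 0, 0, 0, 0], [0.009, -0.1, 0, 0, 0, 0], [0.011, -0.13, 0, 0, 0, 0], [0.014, -0.165, 0, 0, 0, 0], [0.017, -0.2, 0, 0, 0, 0], [0.02, -0.235, 0, 0, 0, 0]]]'

```text
clock: 25.83
tool_pos: [0.5286, -0.1618, 0.0949]
orientation: [180.0, -0.2, -180.0]
force: [0.4, 0.1, -6.2]
opening: 0.0599
gripper_force: 30.0
```

Scaled: -22.5 cm / 100 = -0.225, -22 cm / 100 = -0.22.

Emit:
send_rows --plan '[[[0.003, -0.035, 0, 0, 0, 0], [0.006, -0.07, 0, 0, 0, 0], [0.009, -0.105, 0, 0, 0, 0], [0.012, -0.14, 0, 0, 0, 0], [0.015, -0.175, 0, 0, 0, 0], [0.017, -0.2, 0, 0, 0, 0], [0.019, -0.22, 0, 0, 0, 0], [0.019, -0.225, 0, 0, 0, 0]]]'

```text
clock: 26.5
tool_pos: [0.5091, -0.388, 0.0941]
orientation: [179.9, -0.2, 179.8]
force: [0.9, -0.2, -6.4]
opening: 0.06
gripper_force: 30.0
```

Scaled: 3 cm / 100 = 0.03, 1.5 cm / 100 = 0.015.

Emit:
send_rows --plan '[[[0, 0, 0, 0, 0, 0], [0, 0, 0, 0, 0, 0], [0, 0, 0.015, 0, 0, 0], [0, 0, 0.03, 0, 0, 0], [0, 0, 0.03, 0, 0, 0]]]'

```text
clock: 26.92
tool_pos: [0.5094, -0.3827, 0.0632]
orientation: [179.8, -0.3, -180.0]
force: [-1.0, 0.2, -7.6]
opening: 0.06
gripper_force: 30.0
```

```bash
python3 - <<'E'
from h import *
np.set_printoptions(precision=4,suppress=True)
s=snap('wrist');t=snap('top')
o=np.hstack([cv2.resize(s['img'],(400,300)),cv2.resize(t['img'][180:360,420:600],(300,300))]);cv2.imwrite('pics/m8.png',o[:,:,::-1]);print(ctrl.get_obs()['tool_pos'])
for p in((476,213),(551.5,214.5),(552,316.5),(477,317)):print(proj(s,plane(t,*p,.025))*.625)
E
```

```text
[ 0.511 -0.384  0.066]
[271.0314 282.8822]
[ 99.929  280.2391]
[79.97  32.437]
[303.6724  32.4096]
```

View pics/m8.png

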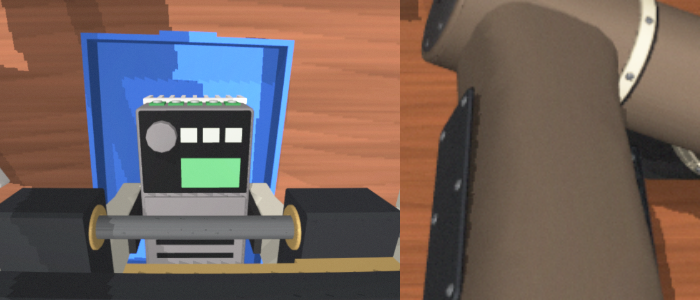

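The inverter hangs centred over the tray (near rim u 82–293, inverter u 138–252). I lower it and release.

Scaled: 4.5 cm / 100 = 0.045, 4 cm / 100 = 0.04.

Emit:
send_rows --plan '[[[0, 0, 0.01, 0, 0, 0], [0, 0, 0.02, 0, 0, 0], [0, 0, 0.03, 0, 0, 0], [0, 0, 0.04, 0, 0, 0], [0, 0, 0.045, 0, 0, 0], [0, 0, 0.045, 0, 0, 0], [0, 0, 0.045, 0, 0, 0]]]'

```text
clock: 27.6
tool_pos: [0.511, -0.3848, 0.0214]
orientation: [180.0, -0.0, -180.0]
force: [-2.0, 2.7, -0.5]
opening: 0.0597
gripper_force: 30.0
```

Emit:
send_rows --plan '[[[0, 0, 0, 0, 0, 0], [0, 0, 0, 0, 0, 0], [0, 0, 0, 0, 0, 0], [0, 0, 0, 0, 0, 0], [0, 0, 0, 0, 0, 0]]]' --fingers 0.8

```text
clock: 28.02
tool_pos: [0.5116, -0.3853, 0.0218]
orientation: [-180.0, 0.0, 180.0]
force: [0.7, -0.7, 0.2]
opening: 0.0699
gripper_force: 0.0
```

Scaled: -15 cm / 100 = -0.15, -14 cm / 100 = -0.14.

Emit:
send_rows --plan '[[[0, 0, -0.01, 0, 0, 0], [0, 0, -0.03, 0, 0, 0], [0, 0, -0.06, 0, 0, 0], [0, 0, -0.1, 0, 0, 0], [0, 0, -0.14, 0, 0, 0], [0, 0, -0.15, 0, 0, 0], [0, 0, -0.15, 0, 0, 0]]]'

```text
clock: 28.6
tool_pos: [0.5136, -0.3864, 0.1776]
orientation: [-179.8, 0.5, -180.0]
force: [-0.4, -0.3, -0.9]
opening: 0.0705
gripper_force: 0.0
```

```bash
python3 - <<'E'
from h import *
s=snap('wrist');t=snap('side')
o=np.hstack([cv2.resize(s['img'],(400,300)),cv2.resize(t['img'][100:300,300:567],(400,300))]);cv2.imwrite('pics/m9.png',o[:,:,::-1]);o=ctrl.get_obs();print(o['tool_pos'],o['orientation'])
E
```

```text
[ 0.51156712 -0.38510118  0.17288582] [-1.79966491e+02  1.23341887e-01  1.79993624e+02]
```

View pics/m9.png

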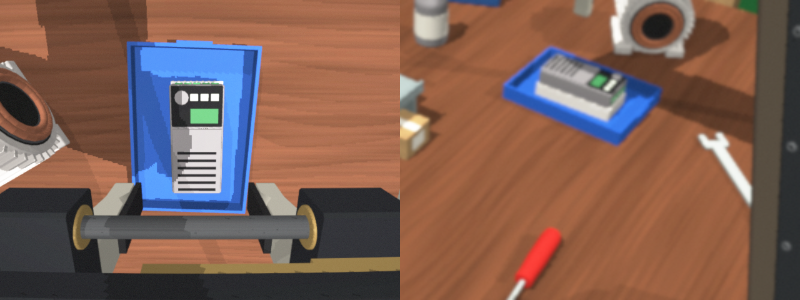

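The inverter lies flat in the tray, keypad up. Next I go to the capacitor on the mat.

Scaled: 26 cm / 100 = 0.26, 3.6 cm / 100 = 0.036, -30 degrees / 360 = -0.0833.

Emit:
send_rows --plan '[[[0.036, 0.26, 0, 0, 0, -0.0833], [0.036, 0.26, 0, 0, 0, -0.0833], [0.036, 0.26, 0, 0, 0, -0.0833], [0.036, 0.26, 0, 0, 0, -0.0833], [0.036, 0.26, 0, 0, 0, -0.0833], [0.036, 0.26, 0, 0, 0, -0.0833], [0.036, 0.26, 0, 0, 0, -0.0833], [0.036, 0.26, 0, 0, 0, -0.0833]]]' --fingers 0.7

```text
clock: 29.37
tool_pos: [0.4742, -0.1224, 0.1709]
orientation: [179.9, -0.1, -149.8]
force: [-0.1, 0.4, -0.4]
opening: 0.0611
gripper_force: 0.0
```

Scaled: 24.5 cm / 100 = 0.245, -9.5 cm / 100 = -0.095, -30 degrees / 360 = -0.0833.

Emit:
send_rows --plan '[[[-0.095, 0.245, 0, 0, 0, -0.0833], [-0.095, 0.245, 0, 0, 0, -0.0833], [-0.095, 0.245, 0, 0, 0, -0.0833], [-0.095, 0.245, 0, 0, 0, -0.0833], [-0.095, 0.245, 0, 0, 0, -0.0833], [-0.095, 0.245, 0, 0, 0, -0.0833], [-0.095, 0.245, 0, 0, 0, -0.0833], [-0.095, 0.245, 0, 0, 0, -0.0833]]]'

```text
clock: 30.03
tool_pos: [0.4348, 0.1368, 0.1709]
orientation: [180.0, -0.1, -119.8]
force: [-0.2, -0.2, 0.8]
opening: 0.0615
gripper_force: 0.0
```

Scaled: -20.2 cm / 100 = -0.202, 16.3 cm / 100 = 0.163, -30 degrees / 360 = -0.0833.

Emit:
send_rows --plan '[[[-0.202, 0.163, 0, 0, 0, -0.0833], [-0.202, 0.163, 0, 0, 0, -0.0833], [-0.202, 0.163, 0, 0, 0, -0.0833], [-0.202, 0.163, 0, 0, 0, -0.0833], [-0.202, 0.163, 0, 0, 0, -0.0833], [-0.202, 0.163, 0, 0, 0, -0.0833], [-0.202, 0.163, 0, 0, 0, -0.0833], [-0.202, 0.163, 0, 0, 0, -0.0833]]]'

```text
clock: 30.7
tool_pos: [0.3951, 0.3926, 0.17]
orientation: [179.9, -0.1, -89.9]
force: [0.1, -0.9, 0.3]
opening: 0.0616
gripper_force: 0.0
```

Emit:
send_rows --plan '[[[0, 0, 0, 0, 0, 0], [0, 0, 0, 0, 0, 0], [0, 0, 0, 0, 0, 0], [0, 0, 0, 0, 0, 0]]]'

```text
clock: 31.03
tool_pos: [0.3954, 0.3898, 0.1717]
orientation: [180.0, 0.0, -90.1]
force: [-0.2, -0.3, 0.1]
opening: 0.0615
gripper_force: 0.0
```

```bash
python3 - <<'E'
from h import *
np.set_printoptions(precision=4,suppress=True)
s=snap('wrist','w10.png')
P=[]
for _ in range(3): o=ctrl.get_obs();P.append(o['tool_pos']);snap('wrist')
print(np.mean(P,0),o['orientation'],o['joint_pos']);print(proj(s,[.3955,.3915,.069]))
E
```

```text
[0.3953 0.3902 0.1718] [-179.9877    0.0271  -90.0484] [ 64.8444  11.8213 -19.0288  -0.0005 -59.1201 -64.8926]
[310.4813 242.2427]
```

View pics/w10.png

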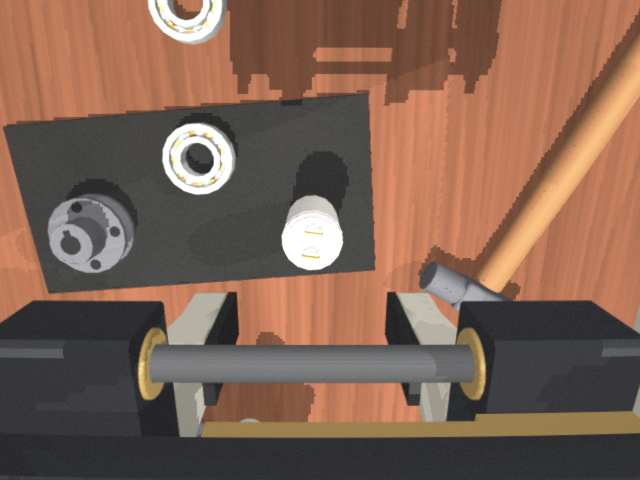

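The capacitor lid is at (312,238), where expected, and all three parts are standing on the mat. I descend and bring it back.

Scaled: 14.1 cm / 100 = 0.141, 13.7 cm / 100 = 0.137.

Emit:
send_rows --plan '[[[-0.001, 0, 0.03, 0, 0, 0], [-0.001, 0, 0.06, 0, 0, 0], [-0.001, 0, 0.09, 0, 0, 0], [-0.001, 0, 0.12, 0, 0, 0], [-0.001, 0, 0.137, 0, 0, 0], [-0.001, 0, 0.141, 0, 0, 0], [-0.001, 0, 0.141, 0, 0, 0], [-0.001, 0, 0.141, 0, 0, 0]]]'

```text
clock: 31.9
tool_pos: [0.3954, 0.3926, 0.0314]
orientation: [-180.0, 0.0, -90.0]
force: [-0.8, -0.7, 0.9]
opening: 0.0612
gripper_force: 0.0
```

Emit:
send_rows --plan '[[[0, 0, 0, 0, 0, 0], [0, 0, 0, 0, 0, 0], [0, 0, 0, 0, 0, 0], [0, 0, 0, 0, 0, 0], [0, 0, 0, 0, 0, 0], [0, 0, 0, 0, 0, 0], [0, 0, 0, 0, 0, 0], [0, 0, 0, 0, 0, 0]]]' --fingers 0

```text
clock: 32.57
tool_pos: [0.3952, 0.3925, 0.0314]
orientation: [-180.0, 0.1, -90.0]
force: [-1.6, -0.4, 7.4]
opening: 0.0395
gripper_force: 30.0
```

Scaled: -9 cm / 100 = -0.09, -8 cm / 100 = -0.08.

Emit:
send_rows --plan '[[[0, 0, -0.01, 0, 0, 0], [0, 0, -0.03, 0, 0, 0], [0, 0, -0.05, 0, 0, 0], [0, 0, -0.08, 0, 0, 0], [0, 0, -0.09, 0, 0, 0], [0, 0, -0.09, 0, 0, 0]]]'

```text
clock: 33.07
tool_pos: [0.3959, 0.3936, 0.1242]
orientation: [-179.8, 0.3, -90.0]
force: [0.8, -0.2, -1.5]
opening: 0.0395
gripper_force: 30.0
```

Scaled: 22 cm / 100 = 0.22, 1.5 cm / 100 = 0.015.

Emit:
send_rows --plan '[[[0.015, -0.006, 0, 0, 0, 0], [0.04, -0.016, 0, 0, 0, 0], [0.07, -0.027, 0, 0, 0, 0], [0.1, -0.039, 0, 0, 0, 0], [0.13, -0.05, 0, 0, 0, 0], [0.16, -0.062, 0, 0, 0, 0], [0.19, -0.074, 0, 0, 0, 0], [0.22, -0.085, 0, 0, 0, 0]]]'

```text
clock: 33.73
tool_pos: [0.4795, 0.1696, 0.1196]
orientation: [179.9, -0.1, -90.0]
force: [-0.0, -0.4, -1.3]
opening: 0.0397
gripper_force: 30.0
```

Scaled: 18 cm / 100 = 0.18, 17 cm / 100 = 0.17.

Emit:
send_rows --plan '[[[0.03, -0.012, 0, 0, 0, 0], [0.06, -0.023, 0, 0, 0, 0], [0.09, -0.035, 0, 0, 0, 0], [0.12, -0.047, 0, 0, 0, 0], [0.15, -0.058, 0, 0, 0, 0], [0.17, -0.066, 0, 0, 0, 0], [0.18, -0.07, 0, 0, 0, 0], [0.18, -0.07, 0, 0, 0, 0]]]'

```text
clock: 34.4
tool_pos: [0.5494, -0.0103, 0.1194]
orientation: [179.9, -0.0, -90.2]
force: [-1.1, -0.3, -1.2]
opening: 0.0398
gripper_force: 30.0
```

Emit:
send_rows --plan '[[[0, 0, 0, 0, 0, 0], [0, 0, 0, 0, 0, 0], [0, 0, 0, 0, 0, 0], [0, 0, 0, 0, 0, 0]]]'

```text
clock: 34.73
tool_pos: [0.5497, -0.0071, 0.1206]
orientation: [-180.0, 0.0, -89.9]
force: [0.5, 0.4, -0.4]
opening: 0.0397
gripper_force: 30.0
```

Scaled: 9.3 cm / 100 = 0.093, 8.8 cm / 100 = 0.088.

Emit:
send_rows --plan '[[[0, 0, 0.015, 0, 0, 0], [0, 0, 0.035, 0, 0, 0], [0, 0, 0.055, 0, 0, 0], [0, 0, 0.075, 0, 0, 0], [0, 0, 0.088, 0, 0, 0], [0, 0, 0.093, 0, 0, 0], [0, 0, 0.093, 0, 0, 0], [0, 0, 0.093, 0, 0, 0]]]'

```text
clock: 35.4
tool_pos: [0.5501, -0.0073, 0.0279]
orientation: [-180.0, -0.0, -89.9]
force: [1.1, 0.4, -1.9]
opening: 0.0395
gripper_force: 30.0
```

Emit:
send_rows --plan '[[[0, 0, 0, 0, 0, 0], [0, 0, 0, 0, 0, 0], [0, 0, 0, 0, 0, 0], [0, 0, 0, 0, 0, 0], [0, 0, 0, 0, 0, 0], [0, 0, 0, 0, 0, 0]]]' --fingers 0.7

```text
clock: 35.9
tool_pos: [0.55, -0.008, 0.0277]
orientation: [-180.0, 0.0, -90.0]
force: [-0.3, -0.4, -0.6]
opening: 0.0609
gripper_force: 0.0
```

Scaled: -11 cm / 100 = -0.11, -8 cm / 100 = -0.08.

Emit:
send_rows --plan '[[[0, 0, -0.01, 0, 0, 0], [0, 0, -0.04, 0, 0, 0], [0, 0, -0.08, 0, 0, 0], [0, 0, -0.11, 0, 0, 0], [0, 0, -0.11, 0, 0, 0]]]'

```text
clock: 36.32
tool_pos: [0.5538, -0.0074, 0.1451]
orientation: [-179.4, 0.1, -89.9]
force: [0.4, 1.3, 0.6]
opening: 0.0613
gripper_force: 0.0
```

Scaled: -30 cm / 100 = -0.3, 6 cm / 100 = 0.06.

Emit:
send_rows --plan '[[[-0.3, 0.06, 0, 0, 0, 0], [-0.3, 0.06, 0, 0, 0, 0], [-0.3, 0.06, 0, 0, 0, 0], [-0.3, 0.06, 0, 0, 0, 0], [-0.3, 0.06, 0, 0, 0, 0], [-0.3, 0.06, 0, 0, 0, 0], [-0.3, 0.06, 0, 0, 0, 0], [-0.3, 0.06, 0, 0, 0, 0]]]'

```text
clock: 36.98
tool_pos: [0.4894, 0.2967, 0.1386]
orientation: [-179.9, 0.1, -89.8]
force: [0.5, -0.2, -0.1]
opening: 0.0614
gripper_force: 0.0
```

Scaled: 8 cm / 100 = 0.08, -5.2 cm / 100 = -0.052.

Emit:
send_rows --plan '[[[-0.052, 0.009, 0, 0, 0, 0], [-0.052, 0.009, 0, 0, 0, 0], [-0.052, 0.009, 0.02, 0, 0, 0], [-0.052, 0.009, 0.05, 0, 0, 0], [-0.052, 0.009, 0.08, 0, 0, 0], [-0.052, 0.009, 0.08, 0, 0, 0], [-0.052, 0.009, 0.08, 0, 0, 0], [-0.052, 0.009, 0.08, 0, 0, 0]]]'

```text
clock: 37.65
tool_pos: [0.4818, 0.3445, 0.0592]
orientation: [-179.9, 0.0, -90.0]
force: [0.0, -0.3, -0.6]
opening: 0.0614
gripper_force: 0.0
```

Emit:
send_rows --plan '[[[0, 0, 0, 0, 0, 0], [0, 0, 0, 0, 0, 0], [0, 0, 0, 0, 0, 0]]]'

```text
clock: 37.9
tool_pos: [0.4816, 0.3446, 0.0591]
orientation: [-179.9, 0.1, -90.0]
force: [-0.1, -0.9, -0.5]
opening: 0.0615
gripper_force: 0.0
```

Emit:
send_rows --plan '[[[0, 0, 0.02, 0, 0, 0], [0, 0, 0.04, 0, 0, 0], [0, 0, 0.048, 0, 0, 0], [0, 0, 0.05, 0, 0, 0], [0, 0, 0.05, 0, 0, 0], [0, 0, 0.05, 0, 0, 0]]]'

```text
clock: 38.4
tool_pos: [0.4814, 0.3445, 0.0084]
orientation: [-180.0, 0.0, -90.0]
force: [0.4, 0.2, 0.2]
opening: 0.0613
gripper_force: 0.0
```

Emit:
send_rows --plan '[[[0, 0, 0, 0, 0, 0], [0, 0, 0, 0, 0, 0], [0, 0, 0, 0, 0, 0], [0, 0, 0, 0, 0, 0], [0, 0, 0, 0, 0, 0], [0, 0, 0, 0, 0, 0]]]' --fingers 0

```text
clock: 38.9
tool_pos: [0.4812, 0.3445, 0.0085]
orientation: [-180.0, 0.1, -90.0]
force: [-2.5, 0.5, 5.8]
opening: 0.0513
gripper_force: 30.0
```

Scaled: -6 cm / 100 = -0.06, -5 cm / 100 = -0.05.

Emit:
send_rows --plan '[[[0, 0, -0.01, 0, 0, 0], [0, 0, -0.03, 0, 0, 0], [0, 0, -0.05, 0, 0, 0], [0, 0, -0.06, 0, 0, 0], [0, 0, -0.06, 0, 0, 0]]]'

```text
clock: 39.32
tool_pos: [0.4821, 0.3453, 0.0704]
orientation: [-179.8, 0.2, -90.0]
force: [0.3, 0.2, -0.9]
opening: 0.0506
gripper_force: 30.0
```

Scaled: 27 cm / 100 = 0.27, 25 cm / 100 = 0.25.

Emit:
send_rows --plan '[[[0.02, -0.005, 0, 0, 0, 0], [0.05, -0.012, 0, 0, 0, 0], [0.09, -0.021, 0, 0, 0, 0], [0.13, -0.03, 0, 0, 0, 0], [0.17, -0.04, 0, 0, 0, 0], [0.21, -0.05, 0, 0, 0, 0], [0.25, -0.058, 0, 0, 0, 0], [0.27, -0.062, 0, 0, 0, 0]]]'

```text
clock: 39.98
tool_pos: [0.5422, 0.0702, 0.0665]
orientation: [179.9, -0.0, -90.1]
force: [-0.3, 0.3, -1.0]
opening: 0.0512
gripper_force: 30.0
```

Emit:
send_rows --plan '[[[0, 0, 0, 0, 0, 0], [0, 0, 0, 0, 0, 0], [0, 0, 0, 0, 0, 0], [0, 0, 0, 0, 0, 0]]]'

```text
clock: 40.32
tool_pos: [0.5427, 0.0747, 0.0672]
orientation: [180.0, -0.0, -90.0]
force: [0.2, 0.1, -2.4]
opening: 0.0509
gripper_force: 30.0
```

Emit:
send_rows --plan '[[[0, 0, 0.02, 0, 0, 0], [0, 0, 0.04, 0, 0, 0], [0, 0, 0.055, 0, 0, 0], [0, 0, 0.06, 0, 0, 0], [0, 0, 0.062, 0, 0, 0], [0, 0, 0.062, 0, 0, 0], [0, 0, 0.062, 0, 0, 0]]]'

```text
clock: 40.9
tool_pos: [0.5435, 0.0747, 0.0063]
orientation: [-179.9, 0.0, -89.9]
force: [0.4, -0.1, -1.0]
opening: 0.0512
gripper_force: 30.0
```

Emit:
send_rows --plan '[[[0, 0, 0, 0, 0, 0], [0, 0, 0, 0, 0, 0], [0, 0, 0, 0, 0, 0], [0, 0, 0, 0, 0, 0], [0, 0, 0, 0, 0, 0]]]' --fingers 0.7

```text
clock: 41.32
tool_pos: [0.5432, 0.0741, 0.0059]
orientation: [-180.0, 0.0, -90.0]
force: [-0.4, -0.9, -0.4]
opening: 0.061
gripper_force: 0.0
```

Scaled: -10.5 cm / 100 = -0.105, -8 cm / 100 = -0.08.

Emit:
send_rows --plan '[[[0, 0, -0.01, 0, 0, 0], [0, 0, -0.04, 0, 0, 0], [0, 0, -0.08, 0, 0, 0], [0, 0, -0.105, 0, 0, 0], [0, 0, -0.105, 0, 0, 0]]]'

```text
clock: 41.73
tool_pos: [0.5464, 0.0752, 0.1173]
orientation: [-179.5, 0.2, -89.9]
force: [0.9, 0.4, 0.7]
opening: 0.0614
gripper_force: 0.0
```

Scaled: -32.6 cm / 100 = -0.326, -2.6 cm / 100 = -0.026.

Emit:
send_rows --plan '[[[-0.326, -0.026, 0, 0, 0, 0], [-0.326, -0.026, 0, 0, 0, 0], [-0.326, -0.026, 0, 0, 0, 0], [-0.326, -0.026, 0, 0, 0, 0], [-0.326, -0.026, 0, 0, 0, 0], [-0.326, -0.026, 0, 0, 0, 0], [-0.326, -0.026, 0, 0, 0, 0], [-0.326, -0.026, 0, 0, 0, 0]]]'

```text
clock: 42.4
tool_pos: [0.5688, 0.4028, 0.1114]
orientation: [-180.0, 0.0, -90.0]
force: [1.2, -0.7, -0.4]
opening: 0.0612
gripper_force: 0.0
```

Emit:
send_rows --plan '[[[0, 0, 0, 0, 0, 0], [0, 0, 0, 0, 0, 0], [0, 0, 0, 0, 0, 0], [0, 0, 0, 0, 0, 0]]]'

```text
clock: 42.73
tool_pos: [0.5688, 0.399, 0.1109]
orientation: [180.0, -0.0, -90.0]
force: [0.1, 0.2, 0.2]
opening: 0.0615
gripper_force: 0.0
```

Scaled: 8.1 cm / 100 = 0.081, 8 cm / 100 = 0.08.

Emit:
send_rows --plan '[[[-0.001, 0, 0.03, 0, 0, 0], [-0.001, 0, 0.05, 0, 0, 0], [-0.001, 0, 0.07, 0, 0, 0], [-0.001, 0, 0.08, 0, 0, 0], [-0.001, 0, 0.081, 0, 0, 0], [-0.001, 0, 0.081, 0, 0, 0], [-0.001, 0, 0.081, 0, 0, 0]]]'

```text
clock: 43.32
tool_pos: [0.5698, 0.4012, 0.031]
orientation: [-179.9, 0.1, -90.0]
force: [-0.0, 0.5, 0.5]
opening: 0.0614
gripper_force: 0.0
```

Emit:
send_rows --plan '[[[0, 0, 0, 0, 0, 0], [0, 0, 0, 0, 0, 0], [0, 0, 0, 0, 0, 0], [0, 0, 0, 0, 0, 0], [0, 0, 0, 0, 0, 0], [0, 0, 0, 0, 0, 0], [0, 0, 0, 0, 0, 0], [0, 0, 0, 0, 0, 0]]]' --fingers 0

```text
clock: 43.98
tool_pos: [0.5689, 0.4012, 0.0298]
orientation: [-180.0, 0.0, -90.0]
force: [-2.0, -0.4, 3.2]
opening: 0.0313
gripper_force: 30.0
```

Scaled: -6 cm / 100 = -0.06, -5 cm / 100 = -0.05.

Emit:
send_rows --plan '[[[0, 0, -0.01, 0, 0, 0], [0, 0, -0.03, 0, 0, 0], [0, 0, -0.05, 0, 0, 0], [0, 0, -0.06, 0, 0, 0], [0, 0, -0.06, 0, 0, 0]]]'

```text
clock: 44.4
tool_pos: [0.5701, 0.4021, 0.0926]
orientation: [-179.8, 0.2, -90.0]
force: [0.5, 0.2, -2.1]
opening: 0.0313
gripper_force: 30.0
```

Scaled: 25.5 cm / 100 = 0.255, 24 cm / 100 = 0.24.

Emit:
send_rows --plan '[[[0.02, 0.002, 0, 0, 0, 0], [0.05, 0.005, 0, 0, 0, 0], [0.09, 0.01, 0, 0, 0, 0], [0.13, 0.015, 0, 0, 0, 0], [0.17, 0.02, 0, 0, 0, 0], [0.21, 0.025, 0, 0, 0, 0], [0.24, 0.025, 0, 0, 0, 0], [0.255, 0.025, 0, 0, 0, 0]]]'

```text
clock: 45.07
tool_pos: [0.5421, 0.1423, 0.0886]
orientation: [179.9, -0.1, -90.1]
force: [-0.4, 1.2, -2.4]
opening: 0.0314
gripper_force: 30.0
```

Emit:
send_rows --plan '[[[0, 0, 0, 0, 0, 0], [0, 0, 0, 0, 0, 0], [0, 0, 0, 0, 0, 0], [0, 0, 0, 0, 0, 0]]]'

```text
clock: 45.4
tool_pos: [0.5441, 0.147, 0.0892]
orientation: [180.0, 0.0, -90.0]
force: [-0.0, 0.7, -3.4]
opening: 0.0312
gripper_force: 30.0
```

Scaled: 6.3 cm / 100 = 0.063, 6.1 cm / 100 = 0.061.

Emit:
send_rows --plan '[[[0, 0, 0.02, 0, 0, 0], [0, 0, 0.04, 0, 0, 0], [0, 0, 0.055, 0, 0, 0], [0, 0, 0.061, 0, 0, 0], [0, 0, 0.063, 0, 0, 0], [0, 0, 0.063, 0, 0, 0], [0, 0, 0.063, 0, 0, 0]]]'

```text
clock: 45.98
tool_pos: [0.5444, 0.1469, 0.0269]
orientation: [-180.0, 0.0, -89.9]
force: [0.7, 0.5, -2.8]
opening: 0.0312
gripper_force: 30.0
```

Emit:
send_rows --plan '[[[0, 0, 0, 0, 0, 0], [0, 0, 0, 0, 0, 0], [0, 0, 0, 0, 0, 0], [0, 0, 0, 0, 0, 0], [0, 0, 0, 0, 0, 0], [0, 0, 0, 0, 0, 0]]]' --fingers 0.7

```text
clock: 46.48
tool_pos: [0.5441, 0.1461, 0.0268]
orientation: [-180.0, 0.0, -90.0]
force: [0.9, -0.9, -0.1]
opening: 0.0602
gripper_force: 0.0
```

Scaled: -18 cm / 100 = -0.18, -16 cm / 100 = -0.16.

Emit:
send_rows --plan '[[[0, 0, -0.01, 0, 0, 0], [0, 0, -0.04, 0, 0, 0], [0, 0, -0.08, 0, 0, 0], [0, 0, -0.12, 0, 0, 0], [0, 0, -0.16, 0, 0, 0], [0, 0, -0.18, 0, 0, 0], [0, 0, -0.18, 0, 0, 0]]]'

```text
clock: 47.07
tool_pos: [0.5466, 0.1471, 0.2136]
orientation: [-179.5, 0.3, -90.0]
force: [0.8, -0.1, -0.4]
opening: 0.0612
gripper_force: 0.0
```

Scaled: -30 cm / 100 = -0.3, 10 cm / 100 = 0.1.

Emit:
send_rows --plan '[[[-0.3, 0.1, 0, 0, 0, 0], [-0.3, 0.1, 0, 0, 0, 0], [-0.3, 0.1, 0, 0, 0, 0], [-0.3, 0.1, 0, 0, 0, 0], [-0.3, 0.1, 0, 0, 0, 0], [-0.3, 0.1, 0, 0, 0, 0], [-0.3, 0.1, 0, 0, 0, 0], [-0.3, 0.1, 0, 0, 0, 0]]]'

```text
clock: 47.73
tool_pos: [0.4423, 0.4493, 0.2069]
orientation: [-180.0, 0.0, -89.9]
force: [0.5, 0.2, 0.5]
opening: 0.0614
gripper_force: 0.0
```

Emit:
send_rows --plan '[[[0, 0, 0, 0, 0, 0], [0, 0, 0, 0, 0, 0], [0, 0, 0, 0, 0, 0], [0, 0, 0, 0, 0, 0]]]'

```text
clock: 48.07
tool_pos: [0.4442, 0.4451, 0.2068]
orientation: [180.0, -0.0, -90.0]
force: [0.5, 0.1, -0.2]
opening: 0.0617
gripper_force: 0.0
```

```bash
python3 - <<'E'
from h import *
np.set_printoptions(precision=4,suppress=True)
t=snap('top','t9.png');b=cv2.cvtColor(cv2.imread('pics/top0.png'),cv2.COLOR_BGR2RGB)
for nm,im in(('start',b),('now',t['img'])):
    s=dict(t,img=im)
    for n,c,z in(('bear',(291.6,249.3),.015),('cap',(331,244),.065)):
        e=white(s,c,18,150,95);print(nm,n,e[0],plane(s,*e[0],z)[:2])
    h=cv2.cvtColor(im,cv2.COLOR_RGB2HSV);m=((h[...,1]<95)&(h[...,2]>50))[228:268,235:275];p=np.argwhere(m).mean(0)+[228,235];print(nm,'pulley',p[::-1],plane(s,p[1],p[0],.018)[:2])
o=np.hstack([cv2.resize(t['img'][150:320,190:430],(560,397)),cv2.resize(b[150:320,190:430],(240,397))]);cv2.imwrite('pics/m11.png',o[:,:,::-1])
E
```

```text
start bear (291.2365417480469, 249.20787048339844) [0.5433 0.0765]
start cap (331.0169372558594, 244.1692657470703) [ 0.5496 -0.0056]
start pulley [257.5531 248.2853] [0.545  0.1463]
now bear (292.1592102050781, 249.19956970214844) [0.5433 0.0746]
now cap (331.01629638671875, 244.64242553710938) [ 0.5486 -0.0056]
now pulley [257.5102 248.7994] [0.544  0.1464]
```

View pics/t9.png

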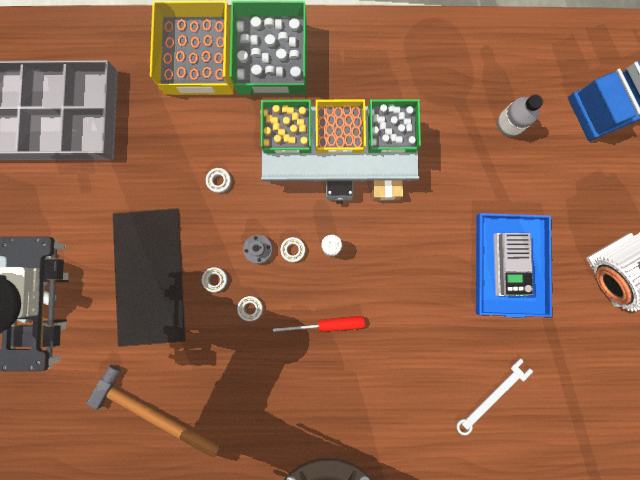

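The final top view shows the inverter flat in the tray at (515,264). The pulley (258,249), bearing (292,249) and capacitor (331,245) are each within about 2 mm of their start. The terminal box and carton are unmoved. I hand in the job.

```bash
python3 -c "
from plant import ctrl
print(ctrl.close_job())"
```

```text
the job is handed in; nothing more can be done
None
```

I handed the job in: the inverter lies flat and right way up in the tray, the bearing, pulley and capacitor stand within about 2 mm of their starting places, and the terminal box and carton look unmoved; the hand-in gave no verdict.

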